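# Sort the sampler's vials, jars and channel into their trays

### The arm

A 6-joint arm with a two-finger parallel gripper is mounted at the origin on the work surface. World frame = base frame: x ahead of the robot, y to its left, z up, the work surface at z = 0. Lengths are in mm, angles in rad, forces in N, time in s.
With the tool pointing down it reaches from about 350 to 875 mm from the base axis. Payload 4.2 kg.
Tool frame: the origin (TCP) lies at the very end of the fingers, on their centre line; the grasp point (between the pads) lies 19 mm behind it; z points along the fingers, y is the direction in which the jaws open and shut (so a half turn about z gives the same grasp; the last joint's range is limited). The gripper opens to 85 mm and grips with 20 to 120 N. Pads are 22 mm wide; open, the fingers measure 114 mm over their backs; the gripper's body (76 mm by 85 mm) begins 54 mm behind the grasp point. The pads swing forward as they close: fully open they stand 13 mm farther back than shut.
Start: joints at [-1.042, 0.385, 0.008, 0, -1.194, -0.259], TCP at [166.603, -602.364, 231.312] pointing down, gripper open.
Joint ranges: [-3.14, 3.14], [-1.21, 2.06], [-1.07, 1.41], [-3.16, 2.05], [-2.99, -0.16], [-3.1, 3.1]. Speed limits (rad/s): [2.79, 2.79, 3.14, 3.14, 3.14, 3.14].

### API

Orientations are given as a unit quaternion [x, y, z, w].
In Python, from bench import read_state, get_image, camera_params, job_done gives the robot as it stands.
- The arm moves only by the tool send_rows, never from a script. Its arguments are lists of equal length, an entry for each row: "translation": the shift along the tool's x, y, z in m, a list of three; "yaw": the turn about the tool's z in degrees; "fingers": the closure in counts, from 0 (fully open) to 255 (shut). A call has 1 to 12 rows; each row is the pose to reach, as a shift and turn from the pose measured when the call began, along the tool's axes at that moment; what a row does not reach only later rows make up. A row lasts 1/10 s, in which the tool goes at most 50 mm and 8.59 degrees, less where a joint would pass 70% of its speed; a pose out of reach is approached as far as the arm can. A call with a gripper value outside its range is refused whole. The fingers move at their own pace and stop on an object; the grip force is fixed at half the most. Time passes only in rows, so rows that repeat a pose let the fingers close. It gives the time, the measured TCP pose, the force and the opening at its end, in the units of the state.
- read_state(): the state, without advancing time (a new reading comes with each control period).
- get_image(name): name is "scene" or "top" or "wrist"; returns the picture (480x640x3 uint8, blue, green, red); there is no depth.
- camera_params(name): a dict with "mtx" (3x3 intrinsics, pixels), "rvec" (rotation vector, rad) and "tvec" (3), from world to camera coordinates, as OpenCV has them; the wrist camera has in their place "tool_from_camera" (4x4, takes a point from camera to tool coordinates, whose origin is the TCP and whose axes are the flange's). Camera axes: x right, y down, z forward; pixel columns grow to the right and rows downward; lengths in mm; the calibration is good to about 2 mm. The wrist camera is an equidistant fisheye: a pixel r from the principal point sees the ray r / f radians off the axis. A picture is of the moment at which its call begins: read the wrist's pose just before it. camera_params takes no time and is no camera call.
- job_done(): hands the job in, once; it reports no verdict.
The state is a dict: "clock": time; "joints": joint angles; "joint_vel": joint speeds; "joint_efforts": joint torques, N m; "position": TCP position; "ee_rot": TCP orientation; "contact_force": force on the tool from outside, world axes, zero at the start; "wrist_torque": the same for the moment, N m; "gripper_width": finger opening in mm.
Only numpy, scipy, OpenCV 4.12 (cv2) and the standard library are available. Lean on these libraries where they do the work, as an engineer would, in place of code of your own. Each camera call takes 0.05 s, during which the arm holds its last target.

### The job

Clear the sampler bench by sorting the five loose things into the three shallow trays: stand each slim vial and each wide jar upright in an empty bay of its own, in the tray that already holds one of its kind, and lay the loose channel open side down over the two open-up channels in the third tray, in line with them and centred, so that its flanges drop into their hollows and it lies level. Set everything down, do not let it fall, and leave it all released and at rest.

Things in the scene. Friction and masses are not known exactly. Their poses are not given: they have to be found in the camera images.
- vial_a_c (a point): one slim amber glass vial with an aluminium crimp cap, a plain cylinder 22 mm across and 70 mm tall, standing upright on the bench, 35 g. The point is its centre, 35 mm above its bottom; z points up to the cap.
- vial_b_c (a point): the other slim amber glass vial with an aluminium crimp cap, a plain cylinder 22 mm across and 70 mm tall, standing upright on the bench, 35 g. The point is its centre, 35 mm above its bottom; z points up to the cap.
- jar_a_c (a point): one wide amber glass jar with a flat aluminium lid, a plain cylinder 40 mm across and 56 mm tall, standing upright on the bench, 90 g. The point is its centre, 28 mm above its bottom; z points up to the lid.
- jar_b_c (a point): the other wide amber glass jar with a flat aluminium lid, a plain cylinder 40 mm across and 56 mm tall, standing upright on the bench, 90 g. The point is its centre, 28 mm above its bottom; z points up to the lid.
- channel_c (a point): loose aluminium channel lying open side down: 60 mm long (x), 40 wide (y), 20 high, walls 3; web on top, flanges down. A grip tab stands on the middle of the web, 30 mm along x, 12 thick along y, top 48 mm above the flange edges (28 above the web). 80 g. Point: middle, 10 mm above the flange edges; z up. Half a turn makes no difference.
- vial_tray: fixed shallow tray (black floor, white walls), three square bays (48 mm inside) in a row along its y: centres at y = -52, 0, +52 mm from its origin. The bay at +52 already holds a slim vial like the loose ones (fixed); the other two are empty. Bay floor 4 mm, wall and divider tops 9 mm above the origin, walls 4 thick. Origin: centre of the underside, on the bench; z up.
- jar_tray: fixed shallow tray (black floor, white walls), three square bays (60 mm inside) in a row along its y: centres at y = -64, 0, +64 mm from its origin. The bay at +64 already holds a wide jar like the loose ones (fixed); the other two are empty. Bay floor 4 mm, wall and divider tops 9 mm above the origin, walls 4 thick. Origin: centre of the underside, on the bench; z up.
- channel_tray: fixed shallow tray 84 (x) by 104 mm (y), rim 9 mm high, with two fixed channels like the loose one, open up, touching side by side, long along x, centred at y = -20 and +20 mm. Web faces 7, flange tops 24 mm above the origin. The loose one belongs centred over the two middle flanges, its flange edges then 7 mm above the origin. Origin: centre of the underside, on the bench; z up.

How it is judged (in metres and radians):
At the end, for the whole second after the job is handed in: Vials in the two empty bays of their tray (each within 15 mm of a bay centre in x and y), jars likewise (12 mm), upright on the floor; channel interlocked (12 mm along, 16 mm across, 4 mm in height, 0.2 rad); tilts under 0.1 rad; all released and at rest (((x of vial_a_c in the frame of vial_tray between -0.015 and 0.015 m and y of vial_a_c in the frame of vial_tray between -0.015 and 0.015 m and z of vial_a_c in the frame of vial_tray between 0.035 and 0.043 m and x of vial_b_c in the frame of vial_tray between -0.015 and 0.015 m and y of vial_b_c in the frame of vial_tray between -0.067 and -0.037 m and z of vial_b_c in the frame of vial_tray between 0.035 and 0.043 m) or (x of vial_b_c in the frame of vial_tray between -0.015 and 0.015 m and y of vial_b_c in the frame of vial_tray between -0.015 and 0.015 m and z of vial_b_c in the frame of vial_tray between 0.035 and 0.043 m and x of vial_a_c in the frame of vial_tray between -0.015 and 0.015 m and y of vial_a_c in the frame of vial_tray between -0.067 and -0.037 m and z of vial_a_c in the frame of vial_tray between 0.035 and 0.043 m)) and ((x of jar_a_c in the frame of jar_tray between -0.012 and 0.012 m and y of jar_a_c in the frame of jar_tray between -0.012 and 0.012 m and z of jar_a_c in the frame of jar_tray between 0.028 and 0.036 m and x of jar_b_c in the frame of jar_tray between -0.012 and 0.012 m and y of jar_b_c in the frame of jar_tray between -0.076 and -0.052 m and z of jar_b_c in the frame of jar_tray between 0.028 and 0.036 m) or (x of jar_b_c in the frame of jar_tray between -0.012 and 0.012 m and y of jar_b_c in the frame of jar_tray between -0.012 and 0.012 m and z of jar_b_c in the frame of jar_tray between 0.028 and 0.036 m and x of jar_a_c in the frame of jar_tray between -0.012 and 0.012 m and y of jar_a_c in the frame of jar_tray between -0.076 and -0.052 m and z of jar_a_c in the frame of jar_tray between 0.028 and 0.036 m)) and x of channel_c in the frame of channel_tray between -0.012 and 0.012 m and y of channel_c in the frame of channel_tray between -0.016 and 0.016 m and z of channel_c in the frame of channel_tray between 0.013 and 0.021 m and angle between the x axis of channel_c and the x axis of channel_tray, either way round below 0.2 rad and angle between each of vial_a_c, vial_b_c, jar_a_c, jar_b_c, channel_c's own z axis and vertical below 0.1 rad and linear speed of each of vial_a, vial_b, jar_a, jar_b, channel below 0.02 m/s and contact force between each of vial_a, vial_b, jar_a, jar_b, channel and the fingers below 0.1 N); the robot touches nothing.
It fails at once if a vial, jar or the channel is dropped: in the air, touching nothing, with its underside more than 25 mm above the bench ((height (world z) of vial_a_c above 0.06 m and contact force between vial_a and anything else below 0.01 N) or (height (world z) of vial_b_c above 0.06 m and contact force between vial_b and anything else below 0.01 N) or (height (world z) of jar_a_c above 0.053 m and contact force between jar_a and anything else below 0.01 N) or (height (world z) of jar_b_c above 0.053 m and contact force between jar_b and anything else below 0.01 N) or (height (world z) of channel_c above 0.035 m and contact force between channel and anything else below 0.01 N)).
It also fails if it takes over 120 s, if anything falls off the work surface, if the arm or the gripper's body presses on something with over 40 N, if the wrist force passes 120 N, or if a joint passes its speed limit or range.

## Working session

There is one attempt and no reset: what is moved stays moved. The work goes in short steps, Python scripts to look and compute and a tool call to move; the robot and the scene stay as the last step left them, time stands still between calls to the robot, and variables do not carry over. Pictures are saved under pics/ and viewed, and the job is handed in when it is done.

Besides the shell and the picture viewer there is one more tool, called by a JSON object that holds its "name" and its "arguments", one argument or row to a line. send_rows: Moves the arm, as the interface text tells. Its arguments: {"type":"object","properties":{"translation":{"type":"array","items":{"type":"array","items":{"type":"number"}}},"yaw":{"type":"array","items":{"type":"number"}},"fingers":{"type":"array","items":{"type":"number"}}},"required":["translation","yaw","fingers"]}

```bash
mkdir -p pics; ls; python3 - <<'E'
from bench import *
import cv2
s=read_state();print({k:s[k] for k in('clock','position','ee_rot','gripper_width','joints')})
for n in('scene','top','wrist'):
    cv2.imwrite(f'pics/{n}0.png',get_image(n)); print(n,camera_params(n))
E
```

```text
pics
{'clock': 0.0, 'position': array([ 166.47139192, -601.81551103,  230.23350104]), 'ee_rot': array([-1.34396900e-01,  9.90926987e-01,  1.06990601e-03, -1.84648357e-04]), 'gripper_width': 85.04541009824972, 'joints': array([-1.04236695e+00,  3.85542943e-01,  6.64164048e-03, -5.15828569e-04,
       -1.19401288e+00, -2.58629288e-01])}
scene {'mtx': array([[561.23324744,   0.        , 327.73182494],
       [  0.        , 561.23324744, 236.92731559],
       [  0.        ,   0.        ,   1.        ]]), 'rvec': array([ 2.10327314,  1.41896901, -0.50357836]), 'tvec': array([-195.99561507, -361.77804539, 1268.61517078])}
top {'mtx': array([[544.55624916,   0.        , 323.74428691],
       [  0.        , 544.55624916, 232.26133013],
       [  0.        ,   0.        ,   1.        ]]), 'rvec': array([ 2.16223333, -2.15782522,  0.10709734]), 'tvec': array([1.36607680e-01, 5.20994661e+02, 1.10317892e+03])}
wrist {'mtx': array([[371.64829954,   0.        , 325.23590794],
       [  0.        , 371.64829954, 241.59929541],
       [  0.        ,   0.        ,   1.        ]]), 'tool_from_camera': array([[ 4.13595702e-05, -9.60761929e-01, -2.77374320e-01,
         7.06812426e+01],
       [ 9.99999939e-01, -5.67576942e-05,  3.45706839e-04,
         8.43276755e-01],
       [-3.47885097e-04, -2.77374317e-01,  9.60761868e-01,
        -1.42532604e+02],
       [ 0.00000000e+00,  0.00000000e+00,  0.00000000e+00,
         1.00000000e+00]])}
```

View pics/top0.png

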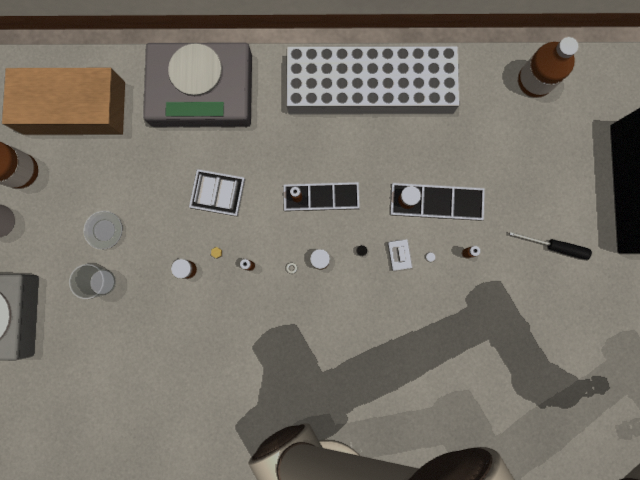

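View pics/scene0.png

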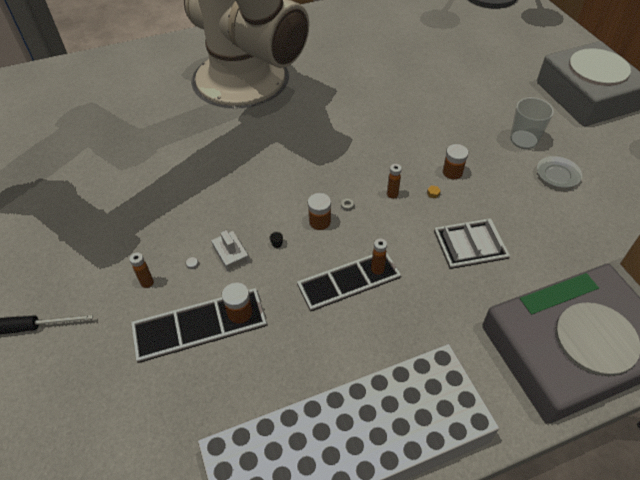

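View pics/wrist0.png

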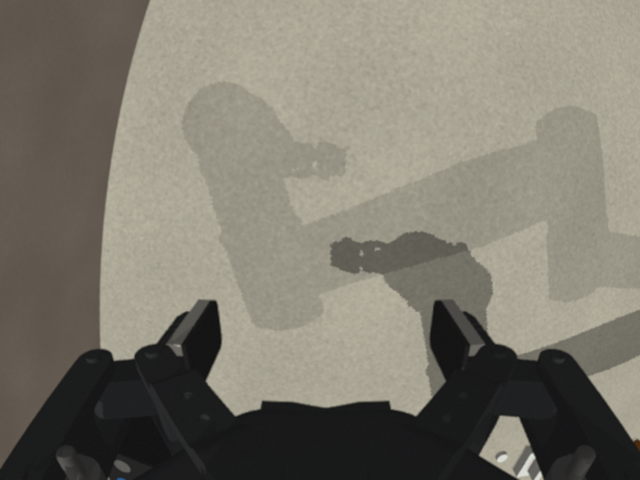

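The top view shows the loose jars at (183,269) and (319,259), the vials at (246,265) and (471,252), and the channel at (400,255). The trays are at (217,193), (321,196) and (437,201). I'll measure these next.

```bash
cat > h.py <<'E'
from bench import *
import cv2, numpy as np
from scipy.spatial.transform import Rotation as R
def ray(n,uv,st=None):
    p=camera_params(n); K=p['mtx']
    if n=='wrist':
        st=st or read_state(); d=(np.array(uv,float)-K[:2,2])/K[0,0]; r=np.linalg.norm(d)+1e-12
        v=np.r_[d/r*np.sin(r),np.cos(r)]; T=p['tool_from_camera']; Q=R.from_quat(st['ee_rot'])
        return Q.apply(T[:3,3])+st['position'], Q.apply(T[:3,:3]@v)
    M=cv2.Rodrigues(p['rvec'])[0]; v=np.array([(uv[0]-K[0,2])/K[0,0],(uv[1]-K[1,2])/K[1,1],1])
    return -M.T@p['tvec'],M.T@v
def onz(n,uv,z,st=None):
    o,d=ray(n,uv,st); return (o+d*(z-o[2])/d[2])[:2]
E
python3 - <<'E'
from h import *
im=cv2.imread('pics/top0.png')
c=im[170:290,160:500]; cv2.imwrite('pics/topcrop.png',cv2.resize(c[:, :170],None,fx=4.7,fy=4.7,interpolation=cv2.INTER_CUBIC));cv2.imwrite('pics/topcrop2.png',cv2.resize(c[:, 170:],None,fx=4.7,fy=4.7,interpolation=cv2.INTER_CUBIC))
g=cv2.cvtColor(im,cv2.COLOR_BGR2GRAY)
m=((g>170)*255).astype(np.uint8)
for k in cv2.findContours(m,cv2.RETR_EXTERNAL,cv2.CHAIN_APPROX_NONE)[0]:
    x,y,w,h=cv2.boundingRect(k)
    if 160<y<290 and cv2.contourArea(k)>15: 
        r=cv2.minAreaRect(k); print('bright',np.round(r[0],1),np.round(r[1],1),round(r[2],1),onz('top',r[0],9).round(1))
hsv=cv2.cvtColor(im,cv2.COLOR_BGR2HSV); m=((hsv[...,1]>130)*255).astype(np.uint8)
for k in cv2.findContours(m,cv2.RETR_EXTERNAL,cv2.CHAIN_APPROX_NONE)[0]:
    x,y,w,h=cv2.boundingRect(k)
    if 160<y<290 and cv2.contourArea(k)>8: print('amber',x,y,w,h)
E
```

```text
bright [245.  263.5] [7. 8.] 90.0 [456.8 167. ]
bright [180.1 268.2] [17.4 17.9] 63.4 [446.6 303.6]
bright [430.5 256.5] [7. 7.] 90.0 [ 472.3 -222.9]
bright [319.5 258.5] [17. 17.] 90.0 [467.6  10.2]
bright [475. 250.] [8. 8.] 90.0 [ 486.1 -316.5]
bright [400.1 254.5] [27.9 17.8] 80.5 [ 476.4 -159.2]
bright [295.  190.5] [7. 8.] 90.0 [612.7  63. ]
bright [410.  193.5] [19. 18.] 90.0 [ 606.4 -181.9]
bright [224.9 193.5] [11.8 26.1] 11.3 [606.1 212.7]
bright [208.3 190.1] [14.7 27.5] 11.3 [613.5 248.4]
amber 187 262 9 16
amber 248 261 7 9
amber 463 248 9 9
amber 212 248 10 9
amber 398 196 15 13
amber 291 194 11 8
```

View pics/topcrop.png

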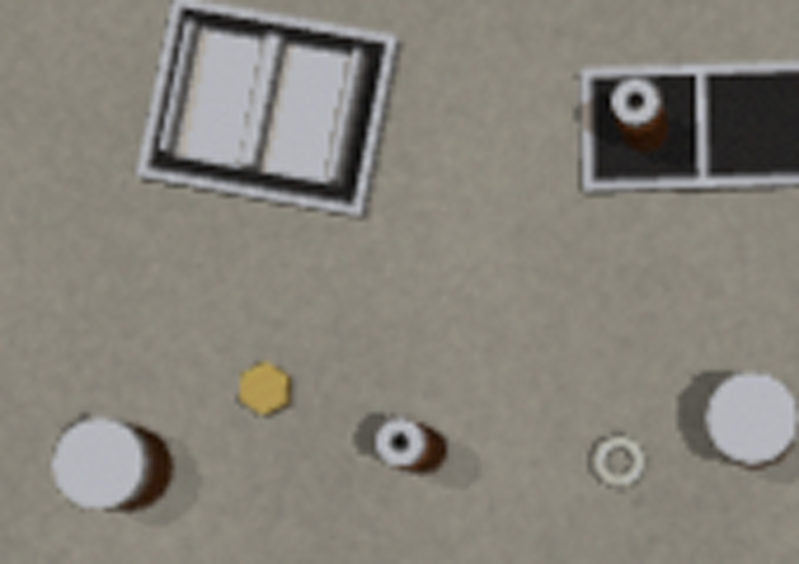

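View pics/topcrop2.png

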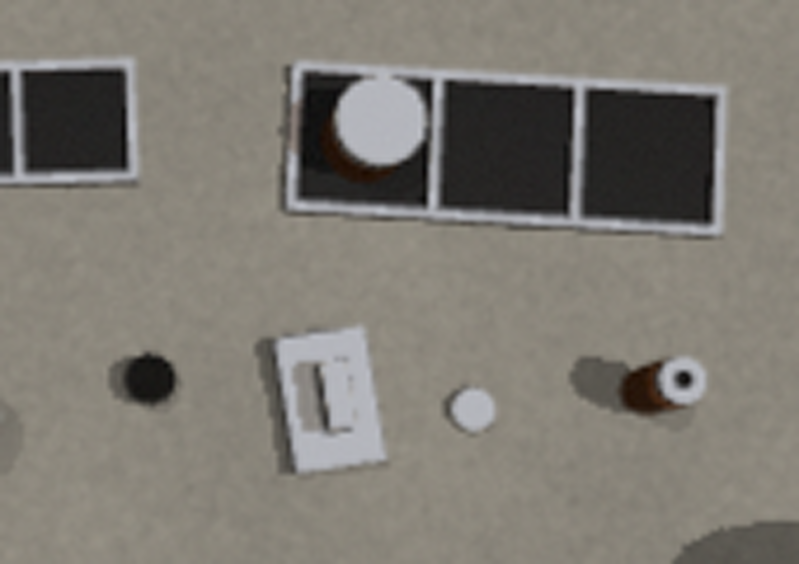

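```bash
cat > m.py <<'E'
from h import *
def P(u,v,o): return ((u+.5)/4.7-.5+o,(v+.5)/4.7-.5+170)
def T(name,pts,z):
    w=np.array([onz('top',p,z) for p in pts]); c=w.mean(0)
    # order TL,TR,BR,BL ; x axis up, y axis left
    ax=(w[0]+w[1]-w[2]-w[3]); ay=(w[0]+w[3]-w[1]-w[2])
    print(name,c.round(1),'size x',np.linalg.norm(ax/2).round(1),'y',np.linalg.norm(ay/2).round(1),'ang x',np.degrees(np.arctan2(ax[1],ax[0])).round(2),'ang y-90',np.degrees(np.arctan2(ay[1],ay[0])).round(2)-90)
    return c
for n,p,z in [('jarL',(180.1,268.2),56),('vialL',(244.9,263.6),70),('jarM',(319.5,258.6),56),('vialR',(474.8,250.5),70)]:
    print(n,onz('top',p,z).round(1))
T('channel',[P(276,343,330),P(362,326,330),P(386,461,330),P(297,473,330)],20)
T('chtray',[P(177,0,160),P(397,37,160),P(362,215,160),P(138,176,160)],9)
T('vtray',[P(582,68,160),P(134,58,330),P(136,182,330),P(582,190,160)],9)
T('jtray',[P(290,62,330),P(724,88,330),P(720,235,330),P(287,211,330)],9)
E
python3 m.py
python3 - <<'E'
from h import *
im=cv2.imread('pics/scene0.png')
c=im[120:360,120:520]; cv2.imwrite('pics/sc.png',cv2.resize(c,None,fx=2,fy=2,interpolation=cv2.INTER_CUBIC))
E
```

```text
jarL [444.6 290.7]
vialL [453.4 157.7]
jarM [464.5   9.3]
vialR [ 480.4 -299.8]
channel [ 474.9 -157.3] size x 59.5 y 39.3 ang x 8.9 ang y-90 9.530000000000001
chtray [608.7 230.3] size x 82.9 y 103.0 ang x -10.34 ang y-90 -9.75
vtray [600.7   7.8] size x 56.5 y 159.6 ang x 0.64 ang y-90 1.5300000000000011
jtray [ 589.7 -239. ] size x 67.8 y 195.5 ang x -2.48 ang y-90 -3.299999999999997
```

View pics/sc.png

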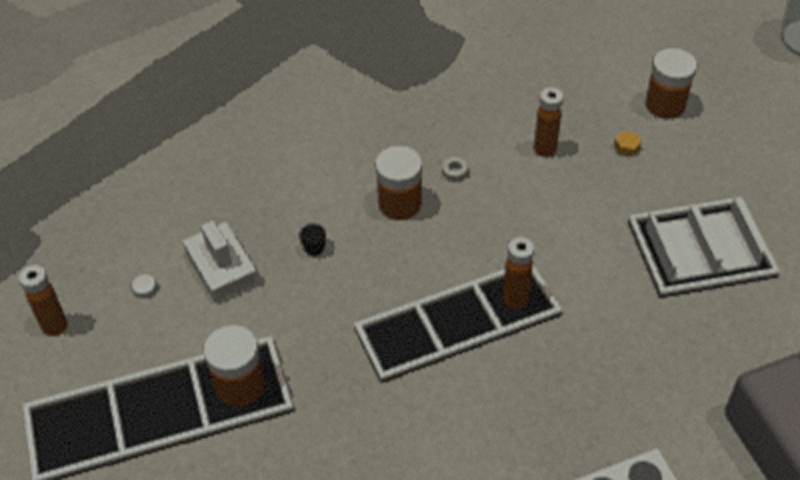

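```bash
cat >> h.py <<'E'
def go(x,y,z,yang):
    """print shift in tool axes (m) and yaw (deg) to reach world target with jaw axis at world angle yang (mod 180)"""
    s=read_state(); Q=R.from_quat(s['ee_rot']); d=Q.inv().apply(np.array([x,y,z])-s['position'])/1000
    a=np.degrees(np.arctan2(*Q.as_matrix()[[1,0],1])); tilt=np.degrees(np.arccos(-Q.as_matrix()[2,2]))
    t=(yang-a+90)%180-90
    print('shift',d.round(4),'yaw',round(-t,2),'jaw ang',a.round(2),'tilt',tilt.round(2),'pos',s['position'].round(1),'w',s['gripper_width'].round(1),'t',s['clock'],'F',s['contact_force'].round(1),'q6',s['joints'][5].round(2))
E
python3 -c "
from h import *
go(475,-157,130,99.2)"
```

```text
Traceback (most recent call last):
  File "h.py", line 19, in go
    print('shift',d.round(4),'yaw',round(-t,2),'jaw ang',a.round(2),'tilt',tilt.round(2),'pos',s['position'].round(1),'w',s['gripper_width'].round(1),'t',s['clock'],'F',s['contact_force'].round(1),'q6',s['joints'][5].round(2))
                                                                                                                          ^^^^^^^^^^^^^^^^^^^^^^^^
AttributeError: 'float' object has no attribute 'round'
```

```bash
sed -i "s/s\['gripper_width'\].round(1)/round(float(s['gripper_width']),1)/" h.py
python3 -c "
from h import *
go(475,-157,130,99.2)"
```

```text
shift [-0.4159  0.3465  0.101 ] yaw 6.25 jaw ang 105.45 tilt 0.09 pos [ 166.5 -602.   230.5] w 85.2 t 0.15 F [-0.2 -0.5 -0.4] q6 -0.26
```

{"name": "send_rows", "arguments": {
  "translation": [
    [-0.416,0.346,0.1],
    [-0.416,0.346,0.1],
    [-0.416,0.346,0.1],
    [-0.416,0.346,0.1],
    [-0.416,0.346,0.1],
    [-0.416,0.346,0.1],
    [-0.416,0.346,0.1],
    [-0.416,0.346,0.1],
    [-0.416,0.346,0.1],
    [-0.416,0.346,0.1],
    [-0.416,0.346,0.1],
    [-0.416,0.346,0.1]
  ],
  "yaw": [6,6,6,6,6,6,6,6,6,6,6,6],
  "fingers": [120,120,120,120,120,120,120,120,120,120,120,120]
}}

```text
clock: 1.35
position: [477.7, -153.7, 129.9]
ee_rot: [-0.086, 0.996, 0.001, -0.0]
contact_force: [0.0, 0.0, 0.1]
gripper_width: 45.1
```

```bash
python3 -c "
from h import *
go(475,-157,130,99.2)
cv2.imwrite('pics/w1.png',get_image('wrist'))"
```

```text
shift [ 0.0032 -0.0028 -0.0001] yaw 0.63 jaw ang 99.83 tilt 0.11 pos [ 477.7 -153.7  129.9] w 45.1 t 1.35 F [0.  0.  0.1] q6 -1.41
```

View pics/w1.png

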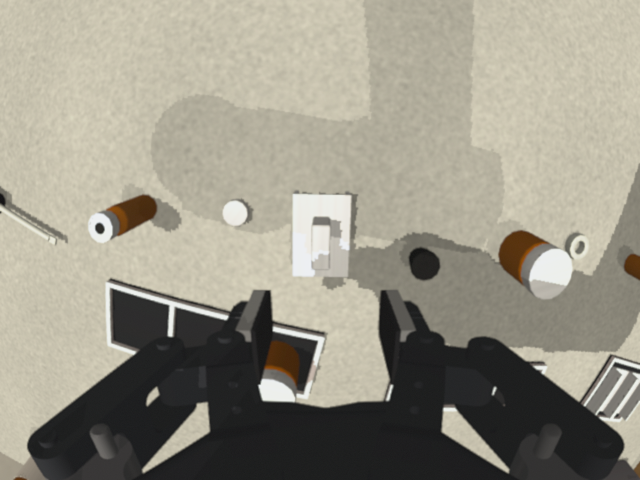

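The wrist view shows the channel between (293,195) and (350,276), with the tab at about (320,243) and the jaws nearly parallel to it. I'll check its position with rays.

```bash
python3 -c "
from h import *
im=cv2.imread('pics/w1.png')
cv2.imwrite('pics/w1c.png',cv2.resize(im[170:300,240:420],None,fx=4.4,fy=4.4,interpolation=cv2.INTER_CUBIC))
s=read_state()
w=[onz('wrist',p,20,s) for p in((293,194.5),(351.5,194.5),(349,277),(292.5,276))]
print(np.round(w,1),np.mean(w,0).round(1))
for n,p,z in(('vialR cap',(102,227),70),('jarM',(549,271),56)): print(n,onz('wrist',p,z,s).round(1))
"
```

```text
[[ 448.5 -181.3]
 [ 441.8 -141.6]
 [ 501.6 -132.1]
 [ 507.8 -172.9]] [ 474.9 -157. ]
vialR cap [ 478.3 -298.5]
jarM [462.5   5.7]
```

View pics/w1c.png

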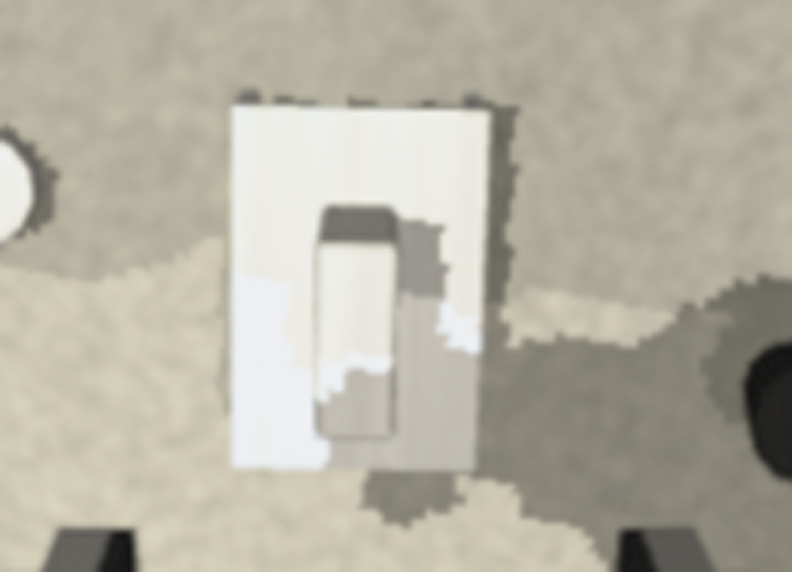

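{"name": "send_rows", "arguments": {
  "translation": [
    [0.003,-0.003,0.03],
    [0.003,-0.003,0.06],
    [0.003,-0.003,0.085],
    [0.003,-0.003,0.105],
    [0.003,-0.003,0.105],
    [0.003,-0.003,0.105]
  ],
  "yaw": [0.6,0.6,0.6,0.6,0.6,0.6],
  "fingers": [120,120,120,120,120,120]
}}

```text
clock: 2.0
position: [473.4, -159.3, 25.5]
ee_rot: [-0.079, 0.997, 0.001, -0.001]
contact_force: [-0.4, 0.0, 1.1]
gripper_width: 45.3
```

```bash
python3 -c "
from h import *
go(475,-157,25,99.2)
cv2.imwrite('pics/w2.png',get_image('wrist'))"
```

```text
shift [-0.002   0.002   0.0005] yaw -0.13 jaw ang 99.07 tilt 0.15 pos [ 473.4 -159.3   25.5] w 45.3 t 2.0 F [-0.4  0.   1.1] q6 -1.41
```

View pics/w2.png

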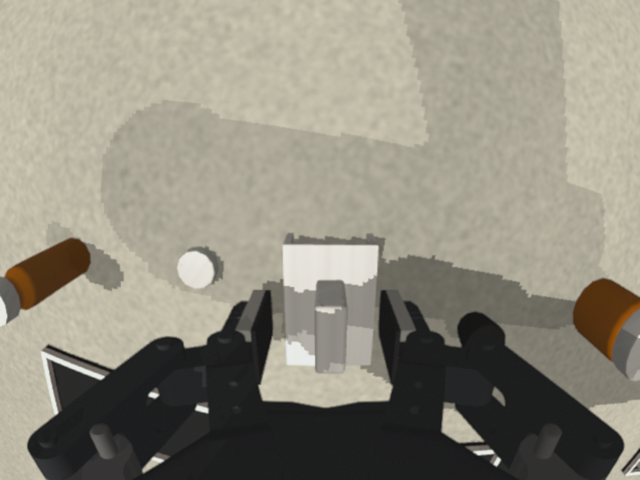

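The channel sits between the jaws with its tab centred at about (331,325). I'll trim 2 mm and close.

{"name": "send_rows", "arguments": {
  "translation": [
    [-0.002,0.002,0],
    [-0.002,0.002,0],
    [-0.002,0.002,0],
    [-0.002,0.002,0],
    [-0.002,0.002,0],
    [-0.002,0.002,0],
    [-0.002,0.002,0],
    [-0.002,0.002,0],
    [-0.002,0.002,0],
    [-0.002,0.002,0]
  ],
  "yaw": [0,0,0,0,0,0,0,0,0,0],
  "fingers": [120,120,255,255,255,255,255,255,255,255]
}}

```text
clock: 3.05
position: [475.9, -156.8, 26.6]
ee_rot: [-0.079, 0.997, 0.001, 0.0]
contact_force: [-0.2, 0.7, 6.2]
gripper_width: 10.8
```

```bash
python3 -c "
from h import *
go(475,-157,25,99.2);go(475,-157,120,99.2)"
```

```text
shift [ 0.001  -0.      0.0016] yaw -0.1 jaw ang 99.1 tilt 0.07 pos [ 475.9 -156.8   26.6] w 10.8 t 3.05 F [-0.2  0.7  6.2] q6 -1.42
shift [ 0.0009  0.0001 -0.0934] yaw -0.1 jaw ang 99.1 tilt 0.07 pos [ 475.9 -156.8   26.6] w 10.8 t 3.05 F [-0.2  0.7  6.2] q6 -1.42
```

{"name": "send_rows", "arguments": {
  "translation": [
    [0,0,-0.015],
    [0,0,-0.045],
    [0,0,-0.08],
    [0,0,-0.1],
    [0,0,-0.1],
    [0,0,-0.1],
    [0,0,-0.1]
  ],
  "yaw": [0,0,0,0,0,0,0],
  "fingers": [255,255,255,255,255,255,255]
}}

```text
clock: 3.75
position: [474.7, -156.8, 125.0]
ee_rot: [-0.079, 0.997, 0.001, -0.002]
contact_force: [-0.2, 0.8, -1.1]
gripper_width: 10.8
```

```bash
python3 -c "
from h import *
go(609,230,127,80)
cv2.imwrite('pics/w3.png',get_image('wrist'))"
```

```text
shift [-0.1937  0.3608 -0.0018] yaw 19.08 jaw ang 99.08 tilt 0.22 pos [ 474.7 -156.8  125. ] w 10.8 t 3.75 F [-0.2  0.8 -1.1] q6 -1.42
```

View pics/w3.png

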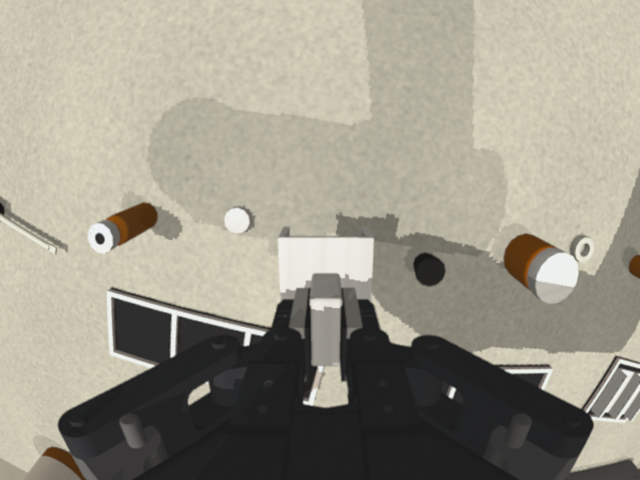

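{"name": "send_rows", "arguments": {
  "translation": [
    [-0.008,0.014,-0.002],
    [-0.023,0.043,-0.002],
    [-0.043,0.08,-0.002],
    [-0.064,0.12,-0.002],
    [-0.086,0.16,-0.002],
    [-0.108,0.2,-0.002],
    [-0.129,0.24,-0.002],
    [-0.15,0.28,-0.002],
    [-0.171,0.318,-0.002],
    [-0.186,0.346,-0.002],
    [-0.194,0.361,-0.002],
    [-0.194,0.361,-0.002]
  ],
  "yaw": [2,4,6,8,10,12,14,16,18,19,19,19],
  "fingers": [255,255,255,255,255,255,255,255,255,255,255,255]
}}

```text
clock: 5.0
position: [609.3, 231.9, 125.1]
ee_rot: [0.085, 0.996, -0.0, -0.003]
contact_force: [0.5, -0.0, -0.9]
gripper_width: 11.1
```

{"name": "send_rows", "arguments": {
  "translation": [
    [0,0,0]
  ],
  "yaw": [0],
  "fingers": [255]
}}

```text
clock: 5.1
position: [608.6, 231.1, 124.0]
ee_rot: [0.085, 0.996, -0.001, -0.004]
contact_force: [0.4, -1.0, -0.0]
gripper_width: 10.6
```

```bash
python3 -c "
from h import *
go(609,230,127,80)
cv2.imwrite('pics/w4.png',get_image('wrist'))
cv2.imwrite('pics/s4.png',cv2.resize(get_image('scene')[120:320,360:580],None,fx=3,fy=3))"
```

```text
shift [-0.0006 -0.001  -0.003 ] yaw 0.21 jaw ang 80.21 tilt 0.45 pos [608.6 231.1 124. ] w 10.6 t 5.1 F [ 0.4 -1.  -0. ] q6 -2.35
```

View pics/w4.png

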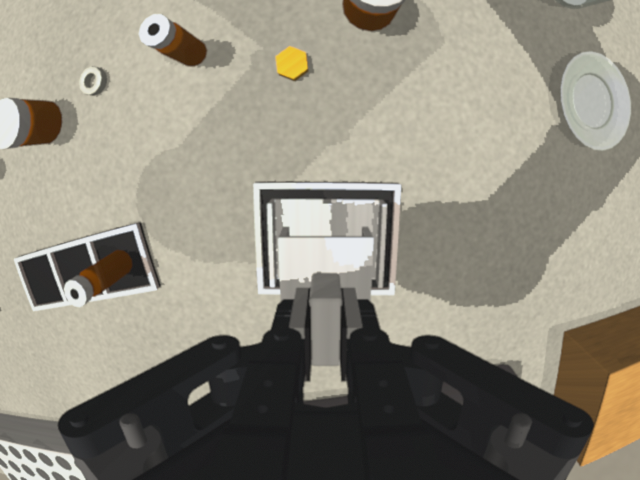

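View pics/s4.png

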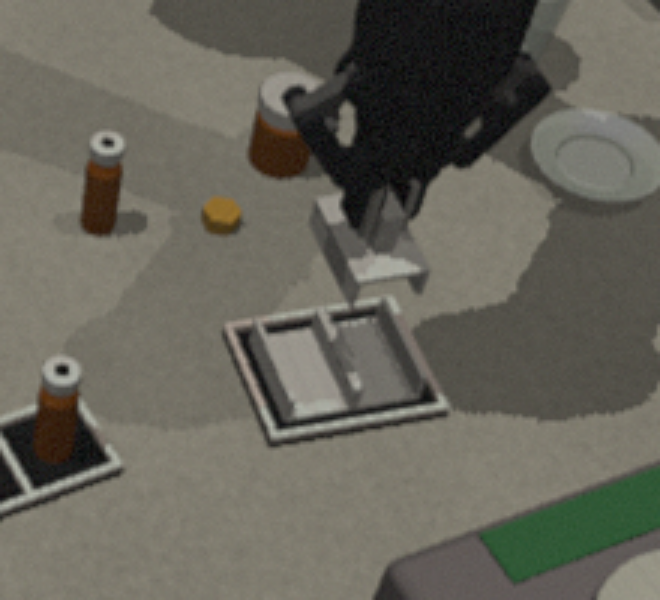

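```bash
python3 -c "
from h import *
s=read_state()
a=onz('wrist',(254,183),9,s);b=onz('wrist',(401.5,183),9,s);x=np.array([np.cos(np.radians(-10)),np.sin(np.radians(-10))])
print(a.round(1),b.round(1),np.linalg.norm(a-b),np.degrees(np.arctan2(*(a-b)[::-1])),((a+b)/2+42*x).round(1))
go(608.5,230.5,36,80)"
```

```text
[560.2 188.5] [577.9 291. ] 104.0748041083082 -99.7851219501314 [610.4 232.4]
shift [-0.0007  0.0001  0.0882] yaw 0.16 jaw ang 80.16 tilt 0.44 pos [608.5 230.6 124.2] w 10.7 t 5.2 F [ 0.2 -0.5 -1.7] q6 -2.35
```

{"name": "send_rows", "arguments": {
  "translation": [
    [-0.001,0.001,0.015],
    [-0.001,0.001,0.035],
    [-0.001,0.001,0.055],
    [-0.001,0.001,0.07],
    [-0.001,0.001,0.08],
    [-0.001,0.001,0.084],
    [-0.001,0.001,0.087],
    [-0.001,0.001,0.089],
    [-0.001,0.001,0.091],
    [-0.001,0.001,0.091],
    [-0.001,0.001,0.091]
  ],
  "yaw": [0,0,0,0,0,0,0,0,0,0,0],
  "fingers": [255,255,255,255,255,255,255,255,255,255,255]
}}

```text
clock: 6.3
position: [609.4, 231.7, 33.9]
ee_rot: [0.086, 0.996, -0.0, -0.003]
contact_force: [-0.1, 0.8, -0.1]
gripper_width: 10.7
```

```bash
python3 -c "
from h import *
go(609.5,231.5,33,80)
cv2.imwrite('pics/w5.png',get_image('wrist'))
cv2.imwrite('pics/s5.png',cv2.resize(get_image('scene')[120:320,360:580],None,fx=3,fy=3))"
```

```text
shift [-0.0001 -0.0001  0.0009] yaw 0.17 jaw ang 80.17 tilt 0.36 pos [609.4 231.7  33.9] w 10.7 t 6.3 F [-0.1  0.8 -0.1] q6 -2.35
```

View pics/w5.png

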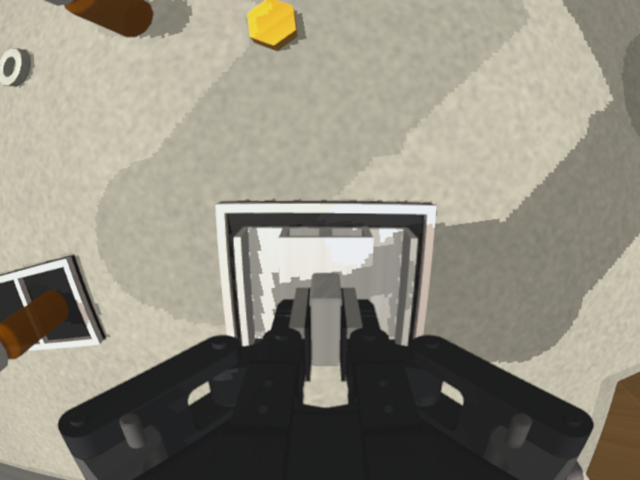

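View pics/s5.png

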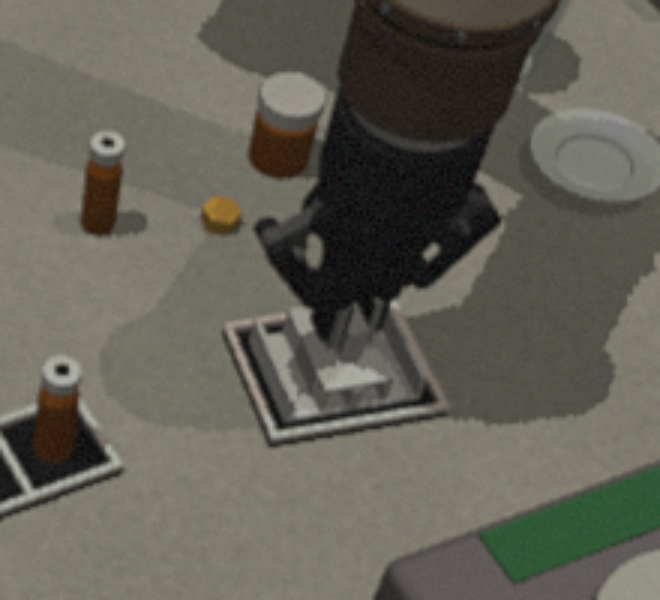

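The channel is over the middle flanges and nearly seated, with no contact force yet. I'll lower it slowly.

{"name": "send_rows", "arguments": {
  "translation": [
    [0,0,0.0005],
    [0,0,0.001],
    [0,0,0.0015],
    [0,0,0.002]
  ],
  "yaw": [0,0,0,0],
  "fingers": [255,255,255,255]
}}

```text
clock: 6.8
position: [609.4, 231.7, 33.7]
ee_rot: [0.085, 0.996, -0.0, -0.003]
contact_force: [-5.3, -0.3, 11.7]
gripper_width: 10.8
```

{"name": "send_rows", "arguments": {
  "translation": [
    [0,0,0],
    [0,0,0],
    [0,0,0],
    [0,0,0],
    [0,0,0],
    [0,0,-0.02],
    [0,0,-0.05],
    [0,0,-0.09],
    [0,0,-0.11],
    [0,0,-0.11]
  ],
  "yaw": [0,0,0,0,0,0,0,0,0,0],
  "fingers": [140,140,140,140,140,140,140,140,140,140]
}}

```text
clock: 7.8
position: [612.1, 232.7, 148.0]
ee_rot: [0.085, 0.996, 0.002, 0.001]
contact_force: [-0.2, 0.9, 0.2]
gripper_width: 38.4
```

```bash
python3 -c "
from h import *
s=read_state();print(s['gripper_width'])
cv2.imwrite('pics/w6.png',get_image('wrist'))
go(454,158,145,180)"
```

```text
38.41467565774997
shift [ 0.1419 -0.0998  0.0008] yaw 80.21 jaw ang 80.21 tilt 0.2 pos [610.8 232.2 145.5] w 38.8 t 7.85 F [-0.6 -1.3 -0.1] q6 -2.35
```

View pics/w6.png

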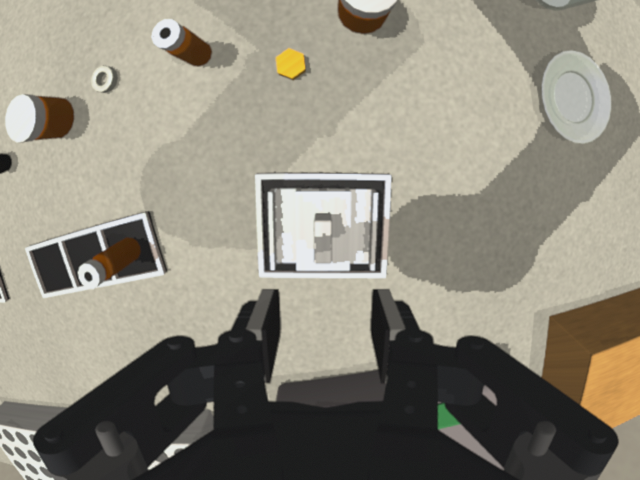

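The channel is seated flat in the tray, spanning (287–350, 190–272) and centred on the two middle flanges. Next is the left vial.

{"name": "send_rows", "arguments": {
  "translation": [
    [0.012,-0.008,0],
    [0.024,-0.017,0],
    [0.036,-0.025,0],
    [0.048,-0.034,0],
    [0.06,-0.042,0],
    [0.072,-0.05,0],
    [0.084,-0.058,0],
    [0.096,-0.067,0],
    [0.108,-0.075,0],
    [0.12,-0.084,0],
    [0.132,-0.092,0],
    [0.142,-0.1,0]
  ],
  "yaw": [-8,-16.5,-25,-33,-41,-50,-58,-66,-75,-83,-91,-99.8],
  "fingers": [120,120,120,120,120,120,120,120,120,120,120,120]
}}

```text
clock: 9.05
position: [452.2, 156.9, 144.3]
ee_rot: [0.708, -0.706, -0.002, 0.002]
contact_force: [-0.3, -0.3, 0.6]
gripper_width: 45.5
```

{"name": "send_rows", "arguments": {
  "translation": [
    [0,0,0],
    [0,0,0]
  ],
  "yaw": [0,0],
  "fingers": [120,120]
}}

```text
clock: 9.25
position: [451.9, 156.6, 143.5]
ee_rot: [-0.707, 0.707, 0.002, -0.003]
contact_force: [-0.6, -0.2, -0.1]
gripper_width: 45.6
```

```bash
python3 -c "
from h import *
go(454,158,145,180)
cv2.imwrite('pics/w7.png',get_image('wrist'))"
```

```text
shift [-0.0014 -0.0021 -0.0015] yaw -0.04 jaw ang 179.96 tilt 0.41 pos [451.9 156.6 143.5] w 45.6 t 9.25 F [-0.6 -0.2 -0.1] q6 -0.67
```

View pics/w7.png

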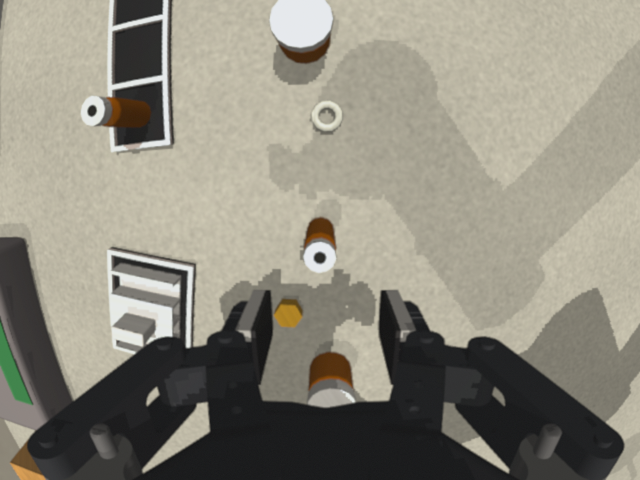

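```bash
python3 -c "
from h import *
s=read_state()
print('vialL',onz('wrist',(319.5,257.5),70,s),'base',onz('wrist',(320,222),0,s),'jarM',onz('wrist',(302,24),56,s))
go(454,158,25,180)"
```

```text
vialL [454.85632618 159.88845263] base [455.04600427 153.79063983] jarM [465.47494719  14.79293867]
shift [-0.0011 -0.0024  0.1187] yaw -0.02 jaw ang 179.98 tilt 0.37 pos [452.3 156.9 143.7] w 45.4 t 9.3 F [-0.2 -0.5  0. ] q6 -0.67
```

{"name": "send_rows", "arguments": {
  "translation": [
    [-0.002,-0.002,0.02],
    [-0.002,-0.002,0.05],
    [-0.002,-0.002,0.08],
    [-0.002,-0.002,0.105],
    [-0.002,-0.002,0.118],
    [-0.002,-0.002,0.118],
    [-0.002,-0.002,0.118],
    [-0.002,-0.002,0.118]
  ],
  "yaw": [0,0,0,0,0,0,0,0],
  "fingers": [120,120,120,120,120,120,120,120]
}}

```text
clock: 10.1
position: [454.5, 159.5, 26.5]
ee_rot: [-0.707, 0.707, 0.002, -0.001]
contact_force: [0.2, -0.5, -0.3]
gripper_width: 45.4
```

```bash
python3 -c "
from h import *
go(454.4,158.7,25,180)
cv2.imwrite('pics/w8.png',get_image('wrist'))"
```

```text
shift [0.0008 0.0001 0.0015] yaw -0.03 jaw ang 179.97 tilt 0.28 pos [454.5 159.5  26.5] w 45.4 t 10.1 F [ 0.2 -0.5 -0.3] q6 -0.67
```

View pics/w8.png

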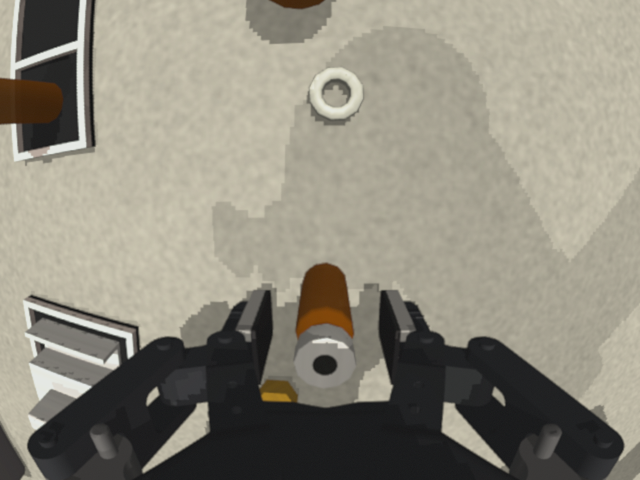

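The vial is centred between the jaws (cap at (325,362)). I'll close and lift.

{"name": "send_rows", "arguments": {
  "translation": [
    [0,0,0],
    [0,0,0],
    [0,0,0],
    [0,0,0],
    [0,0,0],
    [0,0,0],
    [0,0,0],
    [0,0,-0.015],
    [0,0,-0.045],
    [0,0,-0.085],
    [0,0,-0.105],
    [0,0,-0.105]
  ],
  "yaw": [0,0,0,0,0,0,0,0,0,0,0,0],
  "fingers": [255,255,255,255,255,255,255,255,255,255,255,255]
}}

```text
clock: 11.35
position: [456.5, 160.5, 134.8]
ee_rot: [-0.707, 0.707, 0.001, 0.002]
contact_force: [-0.5, 0.4, 0.3]
gripper_width: 20.7
```

```bash
python3 -c "
from h import *
a=np.radians(1.3)
for d in(0,-52): print(600.7-np.sin(a)*d,7.8+np.cos(a)*d)
go(600.7,7.8,132,180)
cv2.imwrite('pics/w9.png',get_image('wrist'))"
```

```text
600.7 7.8
601.8797413457846 -44.186615684780314
shift [ 0.1527 -0.1442  0.0022] yaw -0.01 jaw ang 179.99 tilt 0.31 pos [456.5 160.5 134.8] w 20.7 t 11.35 F [-0.5  0.4  0.3] q6 -0.67
```

View pics/w9.png

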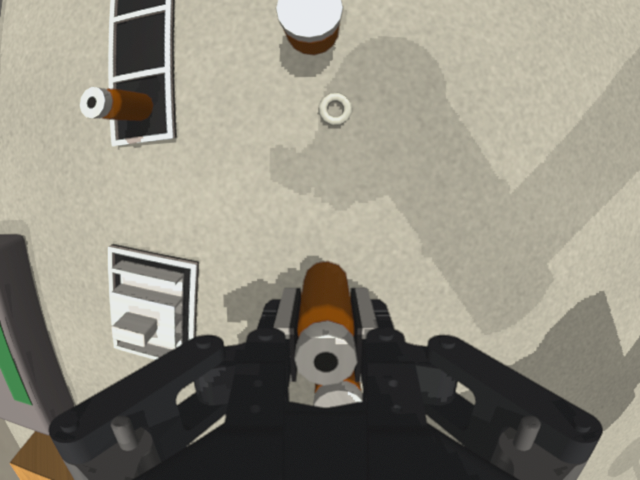

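{"name": "send_rows", "arguments": {
  "translation": [
    [0.009,-0.006,0],
    [0.027,-0.019,0],
    [0.05,-0.036,0],
    [0.075,-0.053,0],
    [0.1,-0.071,0],
    [0.125,-0.089,0],
    [0.15,-0.107,0],
    [0.175,-0.124,0],
    [0.193,-0.137,0],
    [0.204,-0.145,0],
    [0.204,-0.145,0],
    [0.204,-0.145,0]
  ],
  "yaw": [0,0,0,0,0,0,0,0,0,0,0,0],
  "fingers": [255,255,255,255,255,255,255,255,255,255,255,255]
}}

```text
clock: 12.6
position: [599.3, -44.5, 130.7]
ee_rot: [-0.707, 0.708, 0.003, -0.0]
contact_force: [0.1, -0.1, -0.1]
gripper_width: 20.4
```

```bash
python3 -c "
from h import *
go(601.9,-44.2,30,180)
cv2.imwrite('pics/w10.png',get_image('wrist'))"
```

```text
shift [ 0.     -0.003   0.1007] yaw -0.09 jaw ang 179.91 tilt 0.31 pos [599.3 -44.5 130.7] w 20.4 t 12.6 F [ 0.1 -0.1 -0.1] q6 -0.19
```

View pics/w10.png

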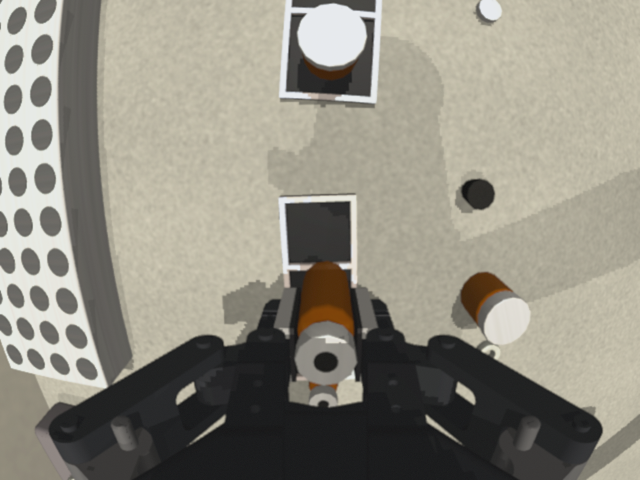

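```bash
python3 -c "
from h import *
s=read_state()
a=onz('wrist',(278.5,197),9,s);b=onz('wrist',(356.5,194.5),9,s);print(a,b,(a+b)/2, 'divider',onz('wrist',(320,267),9,s))"
```

```text
[632.07975467 -70.473031  ] [575.77614301 -72.14205757] [603.92794884 -71.30754429] divider [602.29545139 -16.79255202]
```

{"name": "send_rows", "arguments": {
  "translation": [
    [-0.001,-0.003,0.015],
    [-0.001,-0.003,0.04],
    [-0.001,-0.003,0.065],
    [-0.001,-0.003,0.083],
    [-0.001,-0.003,0.092],
    [-0.001,-0.003,0.096],
    [-0.001,-0.003,0.098],
    [-0.001,-0.003,0.098],
    [-0.001,-0.003,0.098]
  ],
  "yaw": [0,0,0,0,0,0,0,0,0],
  "fingers": [255,255,255,255,255,255,255,255,255]
}}

```text
clock: 13.55
position: [602.6, -42.6, 34.0]
ee_rot: [-0.707, 0.707, 0.002, 0.001]
contact_force: [0.5, 0.8, -0.1]
gripper_width: 20.9
```

{"name": "send_rows", "arguments": {
  "translation": [
    [0,0,0.0005],
    [0,0,0.001],
    [0,0,0.0015]
  ],
  "yaw": [0,0,0],
  "fingers": [255,255,255]
}}

```text
clock: 13.85
position: [602.7, -42.6, 32.8]
ee_rot: [-0.707, 0.707, 0.002, 0.001]
contact_force: [0.3, -0.1, -0.5]
gripper_width: 20.6
```

{"name": "send_rows", "arguments": {
  "translation": [
    [0,0,0.0005],
    [0,0,0.001],
    [0,0,0.0015],
    [0,0,0.002]
  ],
  "yaw": [0,0,0,0],
  "fingers": [255,255,255,255]
}}

```text
clock: 14.25
position: [602.8, -42.6, 31.6]
ee_rot: [-0.707, 0.707, 0.002, 0.001]
contact_force: [-1.7, 1.1, 8.1]
gripper_width: 20.7
```

{"name": "send_rows", "arguments": {
  "translation": [
    [0,0,0],
    [0,0,0],
    [0,0,0],
    [0,0,0],
    [0,0,0],
    [0,0,0],
    [0,0,-0.02],
    [0,0,-0.05],
    [0,0,-0.09],
    [0,0,-0.11],
    [0,0,-0.11],
    [0,0,-0.11]
  ],
  "yaw": [0,0,0,0,0,0,0,0,0,0,0,0],
  "fingers": [120,120,120,120,120,120,120,120,120,120,120,120]
}}

```text
clock: 15.45
position: [602.6, -42.9, 141.6]
ee_rot: [-0.707, 0.707, 0.002, 0.001]
contact_force: [-1.5, -0.1, -1.4]
gripper_width: 45.1
```

```bash
python3 -c "
from h import *
go(479.5,-299.2,140,180)
cv2.imwrite('pics/w11.png',get_image('wrist'))"
```

```text
shift [0.2564 0.123  0.0008] yaw -0.02 jaw ang 179.98 tilt 0.24 pos [602.6 -42.9 141.6] w 45.1 t 15.45 F [-1.5 -0.1 -1.4] q6 -0.19
```

View pics/w11.png

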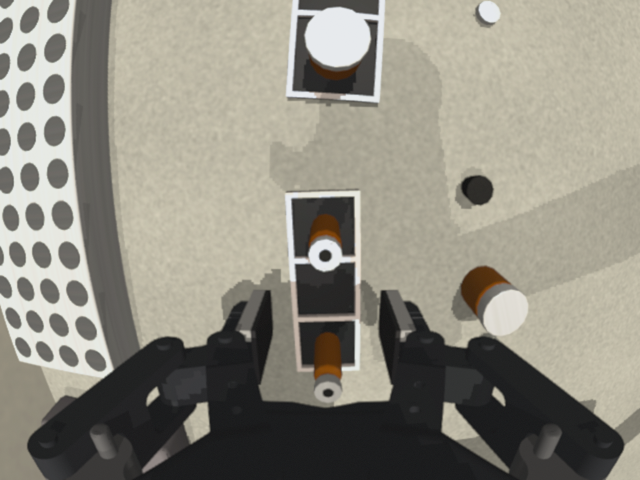

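The vial stands in the end bay, with its cap at (325,255). The right vial is next.

{"name": "send_rows", "arguments": {
  "translation": [
    [0.02,0.01,0],
    [0.06,0.029,0],
    [0.1,0.048,0],
    [0.14,0.067,0],
    [0.18,0.086,0],
    [0.22,0.106,0],
    [0.245,0.118,0],
    [0.256,0.123,0],
    [0.256,0.123,0],
    [0.256,0.123,0]
  ],
  "yaw": [0,0,0,0,0,0,0,0,0,0],
  "fingers": [120,120,120,120,120,120,120,120,120,120]
}}

```text
clock: 16.5
position: [479.0, -298.3, 139.3]
ee_rot: [-0.707, 0.707, 0.003, -0.0]
contact_force: [-0.0, -0.4, 0.1]
gripper_width: 45.3
```

```bash
python3 -c "
from h import *
go(479.5,-299.2,26,180)
cv2.imwrite('pics/w12.png',get_image('wrist'))"
```

```text
shift [ 0.0014 -0.0011  0.1133] yaw -0.02 jaw ang 179.98 tilt 0.35 pos [ 479.  -298.3  139.3] w 45.3 t 16.5 F [-0.  -0.4  0.1] q6 0.27
```

View pics/w12.png

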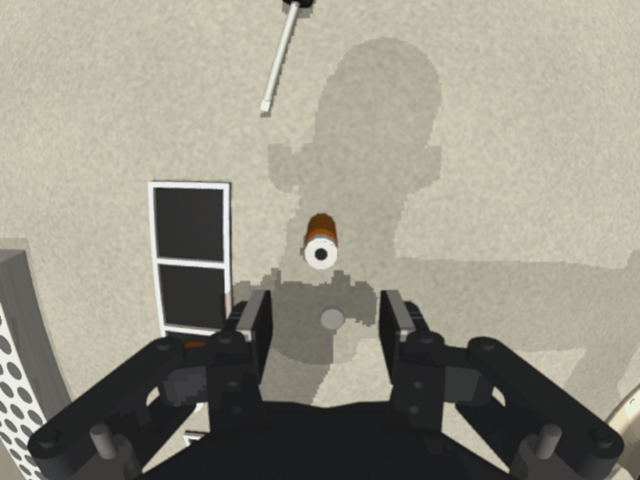

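```bash
python3 -c "
from h import *
s=read_state();print(onz('wrist',(320.5,252),70,s))
print([onz('wrist',p,9,s).round(1) for p in((149.5,182.5),(230.5,183.5))])"
```

```text
[ 481.32962202 -299.61189742]
[array([ 617.7, -337.2]), array([ 549.6, -333.8])]
```

{"name": "send_rows", "arguments": {
  "translation": [
    [0.001,-0.002,0.02],
    [0.001,-0.002,0.05],
    [0.001,-0.002,0.08],
    [0.001,-0.002,0.103],
    [0.001,-0.002,0.113],
    [0.001,-0.002,0.113],
    [0.001,-0.002,0.113],
    [0.001,-0.002,0.113]
  ],
  "yaw": [0,0,0,0,0,0,0,0],
  "fingers": [120,120,120,120,120,120,120,120]
}}

```text
clock: 17.35
position: [482.1, -298.7, 28.0]
ee_rot: [0.708, -0.707, -0.001, -0.001]
contact_force: [0.5, 0.5, 0.0]
gripper_width: 45.2
```

```bash
python3 -c "
from h import *
go(480.6,-299.6,26,180)
cv2.imwrite('pics/w13.png',get_image('wrist'))"
```

```text
shift [0.001  0.0015 0.002 ] yaw 0.08 jaw ang -179.92 tilt 0.18 pos [ 482.1 -298.7   28. ] w 45.2 t 17.35 F [0.5 0.5 0. ] q6 0.27
```

View pics/w13.png

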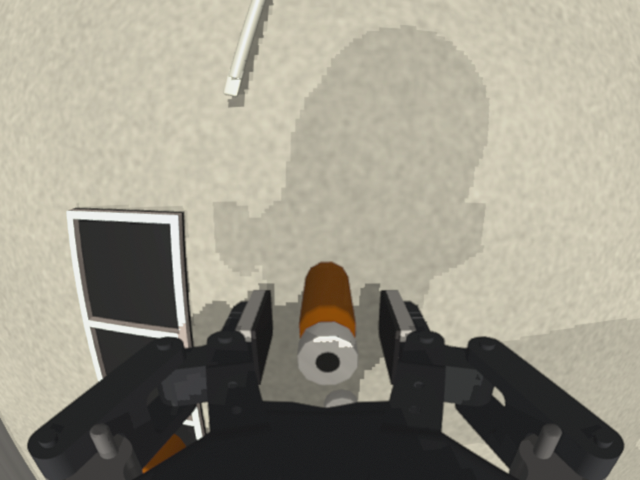

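The vial is centred in the jaws, with its cap at (327,361). Gripping and lifting.

{"name": "send_rows", "arguments": {
  "translation": [
    [0.001,0.001,0.001],
    [0.001,0.001,0.001],
    [0.001,0.001,0.001],
    [0.001,0.001,0.001],
    [0.001,0.001,0.001],
    [0.001,0.001,0.001],
    [0.001,0.001,0.001],
    [0.001,0.001,-0.015],
    [0.001,0.001,-0.045],
    [0.001,0.001,-0.085],
    [0.001,0.001,-0.105],
    [0.001,0.001,-0.105]
  ],
  "yaw": [0,0,0,0,0,0,0,0,0,0,0,0],
  "fingers": [255,255,255,255,255,255,255,255,255,255,255,255]
}}

```text
clock: 18.6
position: [482.9, -300.8, 136.4]
ee_rot: [0.708, -0.707, 0.002, -0.002]
contact_force: [0.4, 0.1, -1.1]
gripper_width: 20.9
```

```bash
python3 -c "
from h import *
go(601.5,8.3,132,180)"
```

```text
shift [-0.3089 -0.119   0.0052] yaw 0.07 jaw ang -179.93 tilt 0.31 pos [ 482.9 -300.8  136.4] w 20.9 t 18.6 F [ 0.4  0.1 -1.1] q6 0.28
```

{"name": "send_rows", "arguments": {
  "translation": [
    [-0.015,-0.006,0],
    [-0.048,-0.018,0],
    [-0.088,-0.034,0],
    [-0.128,-0.049,0],
    [-0.168,-0.065,0],
    [-0.208,-0.08,0],
    [-0.248,-0.096,0],
    [-0.28,-0.108,0],
    [-0.3,-0.115,0],
    [-0.309,-0.119,0],
    [-0.309,-0.119,0],
    [-0.309,-0.119,0]
  ],
  "yaw": [0,0,0,0,0,0,0,0,0,0,0,0],
  "fingers": [255,255,255,255,255,255,255,255,255,255,255,255]
}}

```text
clock: 19.8
position: [600.7, 7.9, 136.4]
ee_rot: [0.707, -0.707, 0.001, -0.001]
contact_force: [0.4, -0.1, -0.5]
gripper_width: 20.4
```

```bash
python3 -c "
from h import *
go(601.5,8.3,32,180)
cv2.imwrite('pics/w14.png',get_image('wrist'))"
```

```text
shift [-0.0004 -0.0005  0.1044] yaw 0.05 jaw ang -179.95 tilt 0.2 pos [600.7   7.9 136.4] w 20.4 t 19.8 F [ 0.4 -0.1 -0.5] q6 -0.28
```

View pics/w14.png

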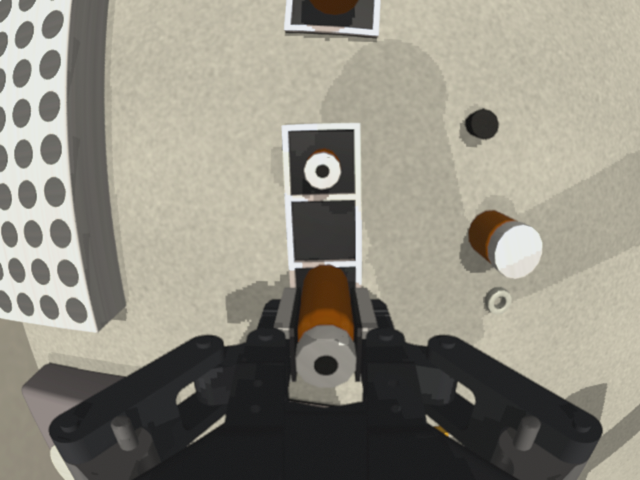

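```bash
python3 -c "
from h import *
s=read_state()
for p in((322,126.5),(323,196.5),(324,265)): print(onz('wrist',p,9,s))
print('vial',onz('wrist',(322,171),74,s))"
```

```text
[603.100895  -69.7739478]
[602.41532063 -18.50562194]
[601.7142277  34.7814386]
vial [602.27410011 -43.30464667]
```

{"name": "send_rows", "arguments": {
  "translation": [
    [0,-0.001,0.015],
    [0,-0.001,0.04],
    [0,-0.001,0.065],
    [0,-0.001,0.083],
    [0,-0.001,0.094],
    [0,-0.001,0.099],
    [0,-0.001,0.102],
    [0,-0.001,0.102],
    [0,-0.001,0.102]
  ],
  "yaw": [0,0,0,0,0,0,0,0,0],
  "fingers": [255,255,255,255,255,255,255,255,255]
}}

```text
clock: 20.75
position: [602.8, 7.6, 35.6]
ee_rot: [0.707, -0.707, 0.002, -0.002]
contact_force: [1.0, -0.0, -0.3]
gripper_width: 20.5
```

{"name": "send_rows", "arguments": {
  "translation": [
    [0,0,0.0005],
    [0,0,0.001],
    [0,0,0.0015]
  ],
  "yaw": [0,0,0],
  "fingers": [255,255,255]
}}

```text
clock: 21.05
position: [602.9, 7.7, 34.4]
ee_rot: [0.707, -0.707, 0.002, -0.003]
contact_force: [0.6, 0.4, -0.2]
gripper_width: 20.4
```

{"name": "send_rows", "arguments": {
  "translation": [
    [0,0,0.0005],
    [0,0,0.001],
    [0,0,0.0015],
    [0,0,0.002]
  ],
  "yaw": [0,0,0,0],
  "fingers": [255,255,255,255]
}}

```text
clock: 21.45
position: [602.9, 7.7, 32.3]
ee_rot: [0.707, -0.707, 0.002, -0.002]
contact_force: [0.7, -0.1, -0.4]
gripper_width: 20.8
```

{"name": "send_rows", "arguments": {
  "translation": [
    [0,0,0.0005],
    [0,0,0.001],
    [0,0,0.0015]
  ],
  "yaw": [0,0,0],
  "fingers": [255,255,255]
}}

```text
clock: 21.75
position: [603.0, 7.7, 32.0]
ee_rot: [0.707, -0.707, 0.002, -0.002]
contact_force: [-3.4, 0.6, 10.1]
gripper_width: 20.6
```

{"name": "send_rows", "arguments": {
  "translation": [
    [0,0,0],
    [0,0,0],
    [0,0,0],
    [0,0,0],
    [0,0,0],
    [0,0,0],
    [0,0,-0.02],
    [0,0,-0.05],
    [0,0,-0.09],
    [0,0,-0.11],
    [0,0,-0.11],
    [0,0,-0.11]
  ],
  "yaw": [0,0,0,0,0,0,0,0,0,0,0,0],
  "fingers": [120,120,120,120,120,120,120,120,120,40,40,40]
}}

```text
clock: 22.95
position: [602.0, 7.7, 141.9]
ee_rot: [0.707, -0.707, 0.002, -0.003]
contact_force: [-0.0, -1.0, -1.1]
gripper_width: 72.0
```

```bash
python3 -c "
from h import *
go(464.5,8.8,140,180)
cv2.imwrite('pics/w15.png',get_image('wrist'))"
```

```text
shift [-0.0012  0.1375  0.0011] yaw 0.03 jaw ang -179.97 tilt 0.37 pos [602.    7.7 141.9] w 72.0 t 22.95 F [-0.  -1.  -1.1] q6 -0.28
```

View pics/w15.png

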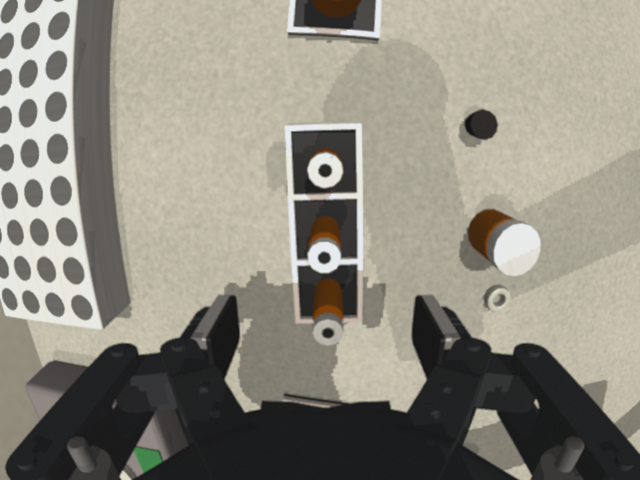

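Both vials stand upright in their bays, with caps at (325,170) and (323,256). The middle jar is next.

{"name": "send_rows", "arguments": {
  "translation": [
    [-0.001,0.02,0],
    [-0.001,0.055,0],
    [-0.001,0.095,0],
    [-0.001,0.125,0],
    [-0.001,0.137,0],
    [-0.001,0.137,0],
    [-0.001,0.137,0]
  ],
  "yaw": [0,0,0,0,0,0,0],
  "fingers": [40,40,40,40,40,40,40]
}}

```text
clock: 23.7
position: [465.5, 8.7, 140.2]
ee_rot: [0.707, -0.707, 0.002, -0.002]
contact_force: [0.8, 1.2, 0.8]
gripper_width: 72.0
```

```bash
python3 -c "
from h import *
s=read_state()
go(464.5,8.8,20,180)
im=get_image('wrist');cv2.imwrite('pics/w16.png',im)
g=im.min(2);m=((g>185)*255).astype(np.uint8)
for k in cv2.findContours(m,0,1)[0]:
    if cv2.contourArea(k)>500:
        e=cv2.minEnclosingCircle(k); print(e, onz('wrist',e[0],56,s))"
```

```text
shift [-1.000e-04  1.600e-03  1.202e-01] yaw 0.06 jaw ang -179.94 tilt 0.29 pos [465.5   8.7 140.2] w 72.0 t 23.7 F [0.8 1.2 0.8] q6 -0.37
((3.5, 438.0), 19.319778442382812) [896.66370488 279.92063357]
((324.5, 248.9166717529297), 30.519332885742188) [465.89250057   9.46520691]
((109.5, 176.53225708007812), 15.540404319763184) [614.12098132 -41.67695366]
((162.442138671875, 221.20545959472656), 95.64962768554688) [574.54322035  -9.34193703]
```

View pics/w16.png

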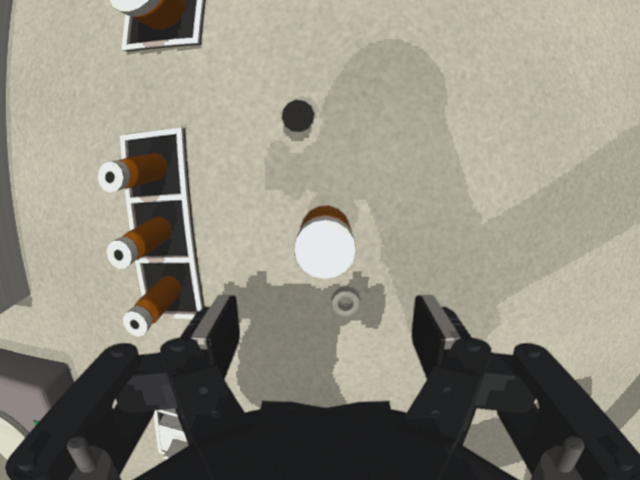

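{"name": "send_rows", "arguments": {
  "translation": [
    [-0.0005,0,0.02],
    [-0.0005,0,0.05],
    [-0.0005,0,0.08],
    [-0.0005,0,0.105],
    [-0.0005,0,0.118],
    [-0.0005,0,0.118],
    [-0.0005,0,0.118],
    [-0.0005,0,0.118]
  ],
  "yaw": [0,0,0,0,0,0,0,0],
  "fingers": [40,40,40,40,40,40,40,40]
}}

```text
clock: 24.55
position: [467.6, 9.6, 22.8]
ee_rot: [0.707, -0.707, 0.002, -0.003]
contact_force: [-0.2, 0.2, 0.4]
gripper_width: 72.5
```

```bash
python3 -c "
from h import *
go(465.4,9.2,22,180)
im=get_image('wrist');cv2.imwrite('pics/w17.png',im)"
```

```text
shift [0.0004 0.0022 0.0008] yaw 0.05 jaw ang -179.95 tilt 0.39 pos [467.6   9.6  22.8] w 72.5 t 24.55 F [-0.2  0.2  0.4] q6 -0.37
```

View pics/w17.png

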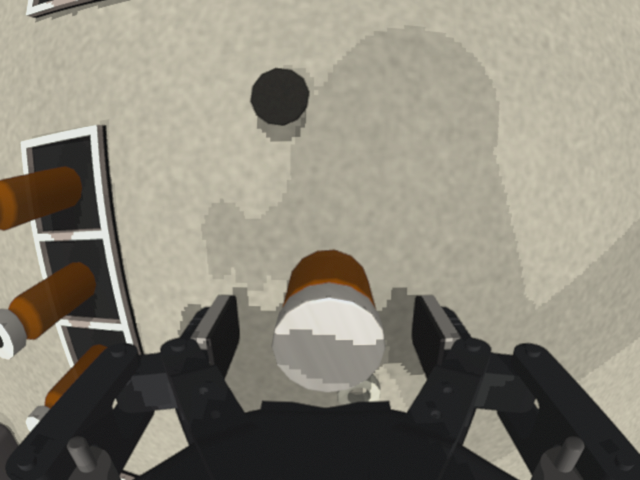

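The jar is between the jaws, 2 mm off centre. I'll trim that, close and lift.

{"name": "send_rows", "arguments": {
  "translation": [
    [0,0.002,0],
    [0,0.002,0],
    [0,0.002,0],
    [0,0.002,0],
    [0,0.002,0],
    [0,0.002,0],
    [0,0.002,0],
    [0,0.002,0],
    [0,0.002,-0.015],
    [0,0.002,-0.045],
    [0,0.002,-0.085],
    [0,0.002,-0.105]
  ],
  "yaw": [0,0,0,0,0,0,0,0,0,0,0,0],
  "fingers": [40,255,255,255,255,255,255,255,255,255,255,255]
}}

```text
clock: 25.8
position: [466.0, 9.8, 130.8]
ee_rot: [0.708, -0.707, 0.003, -0.005]
contact_force: [0.9, 1.3, -0.7]
gripper_width: 38.8
```

```bash
python3 -c "
from h import *
a=np.radians(-2.9)
for d in(0,-64): print((589.2-np.sin(a)*d).round(1),(-238.3+np.cos(a)*d).round(1))
go(586.0,-302.2,128,177)
cv2.imwrite('pics/w18.png',get_image('wrist'))"
```

```text
589.2 -238.3
586.0 -302.2
shift [ 0.3122 -0.1196  0.0035] yaw 3.08 jaw ang -179.92 tilt 0.67 pos [466.    9.8 130.8] w 38.8 t 25.8 F [ 0.9  1.3 -0.7] q6 -0.37
```

View pics/w18.png

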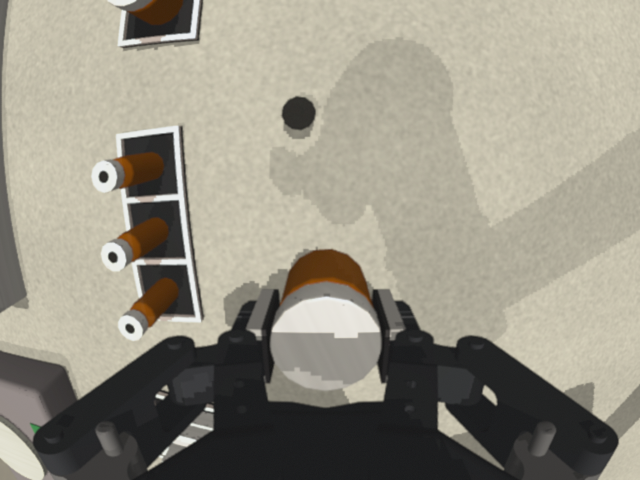

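{"name": "send_rows", "arguments": {
  "translation": [
    [0.015,-0.006,0],
    [0.048,-0.018,0],
    [0.088,-0.034,0],
    [0.128,-0.049,0],
    [0.168,-0.065,0],
    [0.208,-0.08,0],
    [0.248,-0.096,0],
    [0.282,-0.108,0],
    [0.303,-0.116,0],
    [0.312,-0.12,0],
    [0.312,-0.12,0],
    [0.312,-0.12,0]
  ],
  "yaw": [0,0,0,0,0,0,0,0,0,0,0,0],
  "fingers": [255,255,255,255,255,255,255,255,255,255,255,255]
}}

```text
clock: 27.05
position: [587.5, -300.7, 133.5]
ee_rot: [0.708, -0.706, 0.004, -0.007]
contact_force: [0.2, -0.5, -0.5]
gripper_width: 38.7
```

```bash
python3 -c "
from h import *
go(586.0,-302.2,29,180)
cv2.imwrite('pics/w19.png',get_image('wrist'))"
```

```text
shift [0.0019 0.0031 0.1045] yaw 0.12 jaw ang -179.88 tilt 0.89 pos [ 587.5 -300.7  133.5] w 38.7 t 27.05 F [ 0.2 -0.5 -0.5] q6 0.24
```

View pics/w19.png

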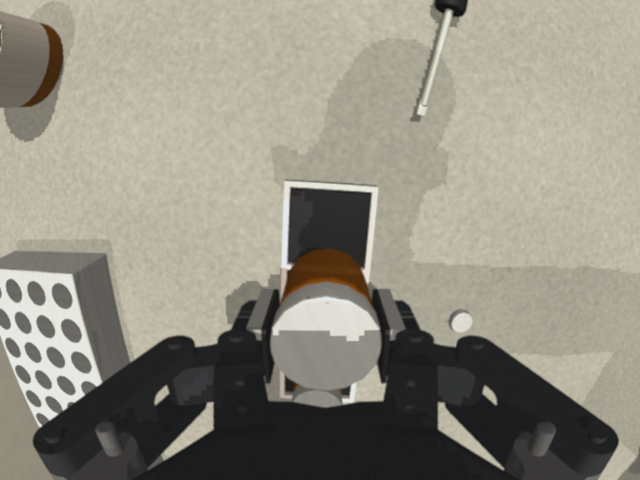

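```bash
python3 -c "
from h import *
s=read_state()
a=onz('wrist',(286,181.5),9,s);b=onz('wrist',(378,186),9,s);print(a,b,(a+b)/2+34*np.array([.0506,.9987]))
print(onz('wrist',(284,267),9,s))
go(586,-302,29,180)"
```

```text
[ 617.56441759 -337.49408677] [ 550.81218795 -334.6431916 ] [ 585.90870277 -302.11283919]
[ 620.69190232 -271.69308107]
shift [0.002  0.0032 0.1048] yaw 0.16 jaw ang -179.84 tilt 0.91 pos [ 587.6 -300.4  133.8] w 38.5 t 27.1 F [-0.6  0.  -1.1] q6 0.24
```

{"name": "send_rows", "arguments": {
  "translation": [
    [0.002,0.003,0.015],
    [0.002,0.003,0.04],
    [0.002,0.003,0.065],
    [0.002,0.003,0.085],
    [0.002,0.003,0.096],
    [0.002,0.003,0.101],
    [0.002,0.003,0.103],
    [0.002,0.003,0.103],
    [0.002,0.003,0.103]
  ],
  "yaw": [0,0,0,0,0,0,0,0,0],
  "fingers": [255,255,255,255,255,255,255,255,255]
}}

```text
clock: 28.0
position: [586.9, -302.2, 32.0]
ee_rot: [0.708, -0.706, 0.005, -0.007]
contact_force: [0.1, 0.3, -0.7]
gripper_width: 38.7
```

{"name": "send_rows", "arguments": {
  "translation": [
    [0,0,0.0005],
    [0,0,0.001],
    [0,0,0.0015]
  ],
  "yaw": [0,0,0],
  "fingers": [255,255,255]
}}

```text
clock: 28.3
position: [587.0, -302.3, 30.8]
ee_rot: [0.708, -0.706, 0.005, -0.007]
contact_force: [-0.6, 0.3, 0.0]
gripper_width: 38.8
```

{"name": "send_rows", "arguments": {
  "translation": [
    [0,0,0.0005],
    [0,0,0.001],
    [0,0,0.0015],
    [0,0,0.002]
  ],
  "yaw": [0,0,0,0],
  "fingers": [255,255,255,255]
}}

```text
clock: 28.7
position: [587.1, -302.3, 28.7]
ee_rot: [0.708, -0.706, 0.005, -0.007]
contact_force: [-0.8, -1.0, -0.5]
gripper_width: 38.3
```

{"name": "send_rows", "arguments": {
  "translation": [
    [0,0,0.0005],
    [0,0,0.001],
    [0,0,0.0015]
  ],
  "yaw": [0,0,0],
  "fingers": [255,255,255]
}}

```text
clock: 29.0
position: [587.1, -302.3, 27.9]
ee_rot: [0.708, -0.706, 0.005, -0.007]
contact_force: [-2.5, 0.7, 5.6]
gripper_width: 38.6
```

{"name": "send_rows", "arguments": {
  "translation": [
    [0,0,0],
    [0,0,0],
    [0,0,0],
    [0,0,0],
    [0,0,0],
    [0,0,0],
    [0,0,-0.02],
    [0,0,-0.05],
    [0,0,-0.09],
    [0,0,-0.11],
    [0,0,-0.11],
    [0,0,-0.11]
  ],
  "yaw": [0,0,0,0,0,0,0,0,0,0,0,0],
  "fingers": [40,40,40,40,40,40,40,40,40,40,40,40]
}}

```text
clock: 30.2
position: [585.0, -302.4, 138.1]
ee_rot: [0.708, -0.706, 0.005, -0.008]
contact_force: [-0.2, -0.6, -0.3]
gripper_width: 72.2
```

```bash
python3 -c "
from h import *
go(445,290.5,140,180)
cv2.imwrite('pics/w20.png',get_image('wrist'))"
```

```text
shift [-0.5934  0.1382 -0.0026] yaw 0.17 jaw ang -179.83 tilt 1.06 pos [ 585.  -302.4  138.1] w 72.2 t 30.2 F [-0.2 -0.6 -0.3] q6 0.24
```

View pics/w20.png

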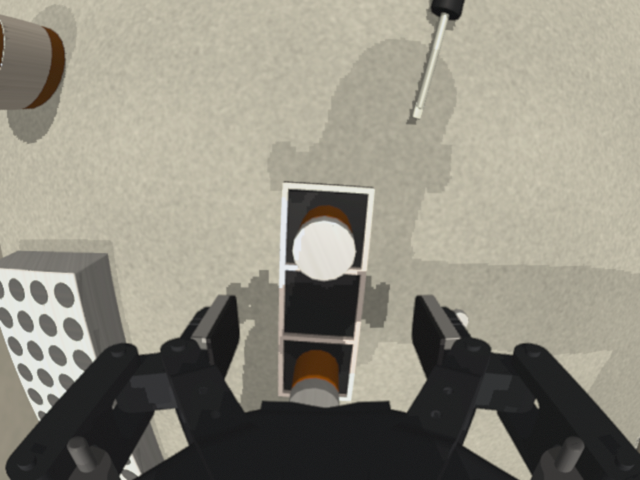

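The first jar is in the far bay, with its lid at (324,248). The left jar is next.

{"name": "send_rows", "arguments": {
  "translation": [
    [-0.02,0.005,0],
    [-0.06,0.014,0],
    [-0.105,0.024,0],
    [-0.15,0.035,0],
    [-0.195,0.045,0],
    [-0.24,0.056,0],
    [-0.285,0.066,0],
    [-0.33,0.077,0],
    [-0.375,0.087,0],
    [-0.42,0.098,0],
    [-0.465,0.108,0],
    [-0.51,0.119,0]
  ],
  "yaw": [0,0,0,0,0,0,0,0,0,0,0,0],
  "fingers": [40,40,40,40,40,40,40,40,40,40,40,40]
}}

```text
clock: 31.45
position: [462.5, 208.6, 135.6]
ee_rot: [0.708, -0.706, 0.004, -0.006]
contact_force: [2.0, -0.6, -0.4]
gripper_width: 72.2
```

```bash
python3 -c "
from h import *
go(445,290.5,140,180)"
```

```text
shift [-0.082   0.0172 -0.0045] yaw 0.18 jaw ang -179.82 tilt 0.81 pos [462.5 208.6 135.6] w 72.2 t 31.45 F [ 2.  -0.6 -0.4] q6 -0.75
```

{"name": "send_rows", "arguments": {
  "translation": [
    [-0.03,0.006,-0.002],
    [-0.06,0.012,-0.004],
    [-0.082,0.017,-0.004],
    [-0.082,0.017,-0.004],
    [-0.082,0.017,-0.004],
    [-0.082,0.017,-0.004]
  ],
  "yaw": [0,0,0,0,0,0],
  "fingers": [40,40,40,40,40,40]
}}

```text
clock: 32.05
position: [444.9, 289.4, 138.6]
ee_rot: [0.708, -0.706, 0.004, -0.005]
contact_force: [0.3, -0.9, -0.1]
gripper_width: 71.8
```

```bash
python3 -c "
from h import *
s=read_state()
go(444.8,290.7,22,180)
im=get_image('wrist');cv2.imwrite('pics/w21.png',im)
g=im.min(2);m=((g>185)*255).astype(np.uint8)
for k in cv2.findContours(m,0,1)[0]:
    if cv2.contourArea(k)>500:
        e=cv2.minEnclosingCircle(k); print(e, onz('wrist',e[0],56,s))"
```

```text
shift [-0.0013  0.0015  0.1166] yaw 0.12 jaw ang -179.88 tilt 0.71 pos [444.9 289.4 138.6] w 71.8 t 32.05 F [ 0.3 -0.9 -0.1] q6 -0.89
((324.0680236816406, 251.2923583984375), 30.517263412475586) [446.10295362 291.27252006]
((128.80902099609375, 162.24671936035156), 75.91632843017578) [576.73205341 230.44850446]
```

View pics/w21.png

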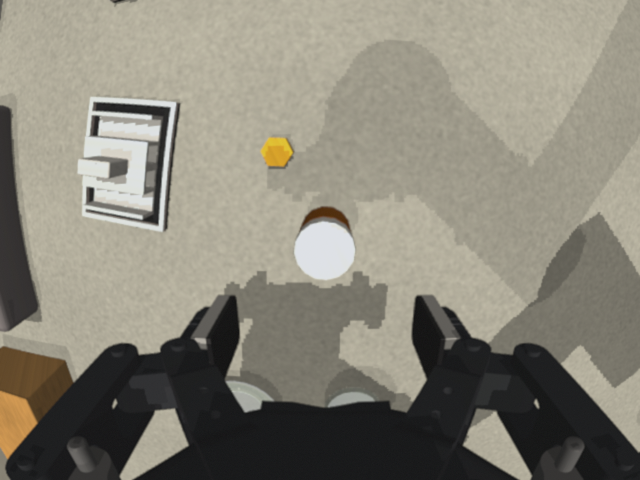

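{"name": "send_rows", "arguments": {
  "translation": [
    [-0.001,0.001,0.02],
    [-0.001,0.001,0.05],
    [-0.001,0.001,0.08],
    [-0.001,0.001,0.105],
    [-0.001,0.001,0.116],
    [-0.001,0.001,0.116],
    [-0.001,0.001,0.116],
    [-0.001,0.001,0.116]
  ],
  "yaw": [0,0,0,0,0,0,0,0],
  "fingers": [40,40,40,40,40,40,40,40]
}}

```text
clock: 32.9
position: [446.4, 291.1, 24.3]
ee_rot: [0.708, -0.706, 0.004, -0.006]
contact_force: [-0.4, 0.6, 0.7]
gripper_width: 71.9
```

```bash
python3 -c "
from h import *
go(445.5,291,22,180)
im=get_image('wrist');cv2.imwrite('pics/w22.png',im)"
```

```text
shift [0.0001 0.0009 0.0023] yaw 0.11 jaw ang -179.89 tilt 0.87 pos [446.4 291.1  24.3] w 71.9 t 32.9 F [-0.4  0.6  0.7] q6 -0.9
```

View pics/w22.png

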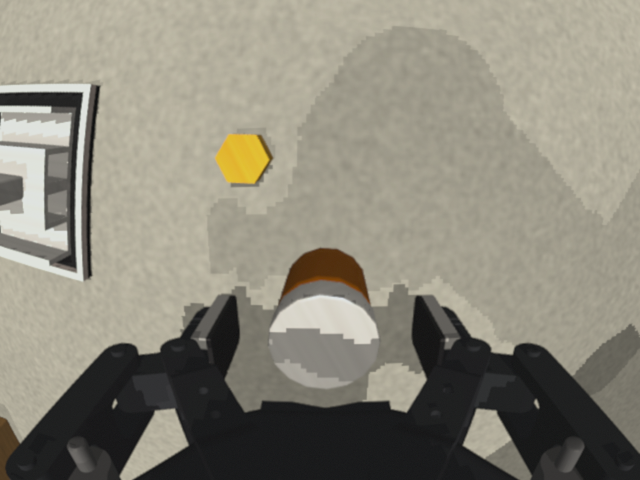

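The jar is centred in the jaws. Gripping and lifting.

{"name": "send_rows", "arguments": {
  "translation": [
    [0,0.001,0.001],
    [0,0.001,0.001],
    [0,0.001,0.001],
    [0,0.001,0.001],
    [0,0.001,0.001],
    [0,0.001,0.001],
    [0,0.001,0.001],
    [0,0.001,0.001],
    [0,0.001,-0.015],
    [0,0.001,-0.045],
    [0,0.001,-0.085],
    [0,0.001,-0.11]
  ],
  "yaw": [0,0,0,0,0,0,0,0,0,0,0,0],
  "fingers": [40,255,255,255,255,255,255,255,255,255,255,255]
}}

```text
clock: 34.15
position: [444.1, 291.3, 136.3]
ee_rot: [0.708, -0.706, 0.004, -0.007]
contact_force: [0.6, -0.0, -0.7]
gripper_width: 38.5
```

```bash
python3 -c "
from h import *
go(589.2,-238.3,135,180)"
```

```text
shift [ 0.5299 -0.1439  0.0013] yaw 0.12 jaw ang -179.88 tilt 0.98 pos [444.1 291.3 136.3] w 38.5 t 34.15 F [ 0.6 -0.  -0.7] q6 -0.9
```

{"name": "send_rows", "arguments": {
  "translation": [
    [0.015,-0.004,0],
    [0.048,-0.013,0],
    [0.09,-0.025,0],
    [0.133,-0.036,0],
    [0.176,-0.048,0],
    [0.219,-0.06,0],
    [0.262,-0.071,0],
    [0.305,-0.083,0],
    [0.348,-0.095,0],
    [0.39,-0.106,0],
    [0.425,-0.115,0],
    [0.445,-0.121,0]
  ],
  "yaw": [0,0,0,0,0,0,0,0,0,0,0,0],
  "fingers": [255,255,255,255,255,255,255,255,255,255,255,255]
}}

```text
clock: 35.35
position: [564.9, -156.6, 134.2]
ee_rot: [-0.707, 0.708, -0.003, 0.006]
contact_force: [0.9, 0.6, -1.1]
gripper_width: 38.7
```

```bash
python3 -c "
from h import *
go(589.2,-238.3,135,180)"
```

```text
shift [ 0.0817 -0.0244 -0.0009] yaw -0.07 jaw ang 179.93 tilt 0.8 pos [ 564.9 -156.6  134.2] w 38.7 t 35.35 F [ 0.9  0.6 -1.1] q6 -0.0
```

{"name": "send_rows", "arguments": {
  "translation": [
    [0.02,-0.006,0],
    [0.045,-0.013,0],
    [0.07,-0.021,0],
    [0.082,-0.024,0],
    [0.082,-0.024,0],
    [0.082,-0.024,0],
    [0.082,-0.024,0]
  ],
  "yaw": [0,0,0,0,0,0,0],
  "fingers": [255,255,255,255,255,255,255]
}}

```text
clock: 36.05
position: [588.2, -237.7, 133.7]
ee_rot: [-0.707, 0.707, -0.002, 0.006]
contact_force: [-0.0, 1.0, -0.2]
gripper_width: 38.6
```

```bash
python3 -c "
from h import *
go(589.2,-238.3,31,180)
im=get_image('wrist');cv2.imwrite('pics/w23.png',im)"
```

```text
shift [0.0011 0.0003 0.1027] yaw -0.04 jaw ang 179.96 tilt 0.76 pos [ 588.2 -237.7  133.7] w 38.6 t 36.05 F [-0.   1.  -0.2] q6 0.14
```

View pics/w23.png

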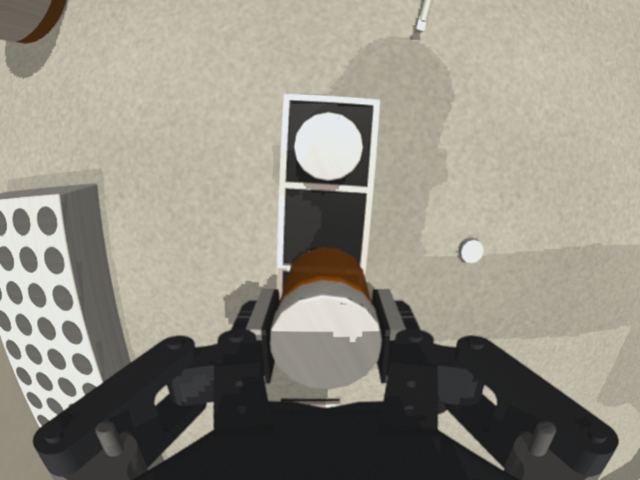

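```bash
python3 -c "
from h import *
s=read_state()
y=np.array([.0506,.9987])
d1=(onz('wrist',(282,184.5),9,s)+onz('wrist',(372,189),9,s))/2
print('div1->centre',d1+32*y,'left div2',onz('wrist',(282,268),9,s),'jar',onz('wrist',(328.5,146.5),60,s))
print('fixed bay?',onz('wrist',(331,97.5),9,s)+98*y)"
```

```text
div1->centre [ 589.82571613 -238.86541447] left div2 [ 622.85479131 -207.91738595] jar [ 586.93921706 -301.34806885]
fixed bay? [ 590.37453991 -237.24662556]
```

{"name": "send_rows", "arguments": {
  "translation": [
    [0.001,0,0.015],
    [0.001,0,0.04],
    [0.001,0,0.065],
    [0.001,0,0.085],
    [0.001,0,0.096],
    [0.001,0,0.101],
    [0.001,0,0.102],
    [0.001,0,0.102],
    [0.001,0,0.102]
  ],
  "yaw": [0,0,0,0,0,0,0,0,0],
  "fingers": [255,255,255,255,255,255,255,255,255]
}}

```text
clock: 37.0
position: [590.5, -238.2, 33.2]
ee_rot: [-0.707, 0.707, -0.004, 0.007]
contact_force: [-0.2, 0.5, -1.2]
gripper_width: 38.6
```

{"name": "send_rows", "arguments": {
  "translation": [
    [0,0,0.0005],
    [0,0,0.001],
    [0,0,0.0015],
    [0,0,0.002]
  ],
  "yaw": [0,0,0,0],
  "fingers": [255,255,255,255]
}}

```text
clock: 37.4
position: [590.5, -238.3, 31.3]
ee_rot: [-0.707, 0.707, -0.004, 0.007]
contact_force: [-0.6, 0.7, -1.2]
gripper_width: 38.8
```

{"name": "send_rows", "arguments": {
  "translation": [
    [0,0,0.0005],
    [0,0,0.001],
    [0,0,0.0015]
  ],
  "yaw": [0,0,0],
  "fingers": [255,255,255]
}}

```text
clock: 37.7
position: [590.5, -238.2, 29.6]
ee_rot: [-0.707, 0.707, -0.004, 0.007]
contact_force: [0.4, 0.2, -1.8]
gripper_width: 38.7
```

{"name": "send_rows", "arguments": {
  "translation": [
    [0,0,0.0005],
    [0,0,0.001],
    [0,0,0.0015]
  ],
  "yaw": [0,0,0],
  "fingers": [255,255,255]
}}

```text
clock: 38.0
position: [590.5, -238.2, 28.1]
ee_rot: [-0.707, 0.707, -0.004, 0.007]
contact_force: [-0.0, 0.3, -1.2]
gripper_width: 38.7
```

{"name": "send_rows", "arguments": {
  "translation": [
    [0,0,0.0005],
    [0,0,0.001],
    [0,0,0.0015]
  ],
  "yaw": [0,0,0],
  "fingers": [255,255,255]
}}

```text
clock: 38.3
position: [590.6, -238.3, 27.9]
ee_rot: [0.707, -0.707, 0.004, -0.007]
contact_force: [-3.2, 1.8, 8.8]
gripper_width: 38.4
```

Contact, so I'll release and rise well clear.

{"name": "send_rows", "arguments": {
  "translation": [
    [0,0,0],
    [0,0,0],
    [0,0,0],
    [0,0,0],
    [0,0,0],
    [0,0,0],
    [0,0,-0.02],
    [0,0,-0.05],
    [0,0,-0.09],
    [0,0,-0.13],
    [0,0,-0.16],
    [0,0,-0.16]
  ],
  "yaw": [0,0,0,0,0,0,0,0,0,0,0,0],
  "fingers": [40,40,40,40,40,40,40,40,40,40,40,40]
}}

```text
clock: 39.5
position: [590.9, -239.9, 194.0]
ee_rot: [0.707, -0.707, 0.009, -0.009]
contact_force: [-0.0, -0.5, 0.5]
gripper_width: 71.9
```

{"name": "send_rows", "arguments": {
  "translation": [
    [0,0.04,-0.01],
    [0,0.08,-0.02],
    [0,0.12,-0.03],
    [0,0.16,-0.03],
    [0,0.2,-0.03],
    [0,0.2,-0.03],
    [0,0.2,-0.03]
  ],
  "yaw": [0,0,0,0,0,0,0],
  "fingers": [40,40,40,40,40,40,40]
}}

```text
clock: 40.2
position: [389.7, -240.3, 219.0]
ee_rot: [0.707, -0.707, 0.009, -0.01]
contact_force: [0.4, -0.8, -0.8]
gripper_width: 72.2
```

```bash
python3 - <<'E'
from h import *
t=get_image('top');cv2.imwrite('pics/top9.png',t);s=get_image('scene')
cv2.imwrite('pics/sc9.png',cv2.resize(s[120:360,120:520],None,fx=2,fy=2,interpolation=cv2.INTER_CUBIC))
cv2.imwrite('pics/t9a.png',cv2.resize(t[160:290,180:500],None,fx=2.5,fy=2.5,interpolation=cv2.INTER_CUBIC))
go(0,0,0,0)
E
```

```text
shift [-0.2406  0.3963  0.2089] yaw 0.09 jaw ang -179.91 tilt 1.48 pos [ 391.1 -240.3  218.8] w 72.3 t 40.3 F [-0.8 -0.2  0.3] q6 0.2
```

View pics/sc9.png

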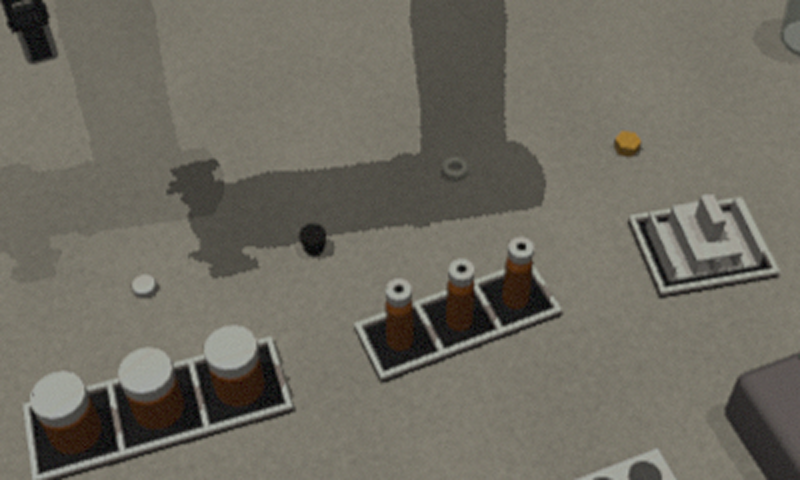

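View pics/t9a.png

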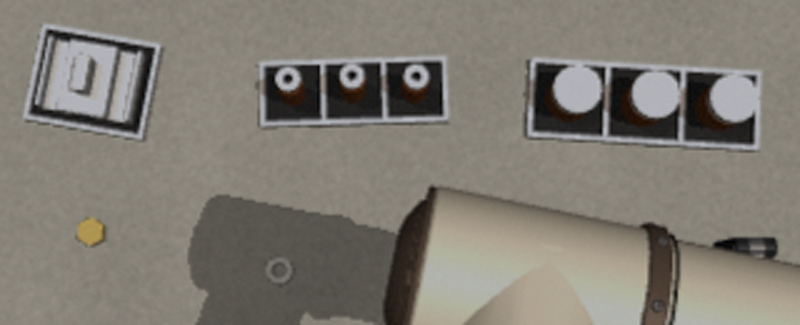

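```bash
python3 - <<'E'
from h import *
t=cv2.imread('pics/top9.png')
cv2.imwrite('pics/t9c.png',cv2.resize(t[165:220,185:250],None,fx=10,fy=10,interpolation=cv2.INTER_CUBIC))
g=cv2.cvtColor(t,cv2.COLOR_BGR2GRAY)
def loc(c,a,p):
    d=np.radians(a);x=np.array([np.cos(d),np.sin(d)]);y=np.array([-x[1],x[0]]);return np.round([(p-c)@x,(p-c)@y],1)
V=np.array([601.3,8.]);J=np.array([589.3,-238.4])
for n,u,v,z,c,a in(('v0',352,77,74,V,1.2),('v-',416,77,74,V,1.2),('vf',288,79,74,V,1.2),('j0',655,95,60,J,-2.9),('j-',734,100,60,J,-2.9),('jf',577,91,60,J,-2.9)):
    w=onz('top',(180+(u+.5)/2.5-.5,160+(v+.5)/2.5-.5),z);print(n,w.round(1),loc(c,a,w))
E
```

```text
v0 [600.5   7.5] [-0.8 -0.5]
v- [600.5 -44. ] [ -1.9 -52. ]
vf [598.8  59. ] [-1.4 51. ]
j0 [ 588.5 -238.4] [-0.8 -0. ]
j- [ 584.4 -302.2] [ -1.7 -64. ]
jf [ 591.7 -175.2] [-0.8 63.2]
```

View pics/t9c.png

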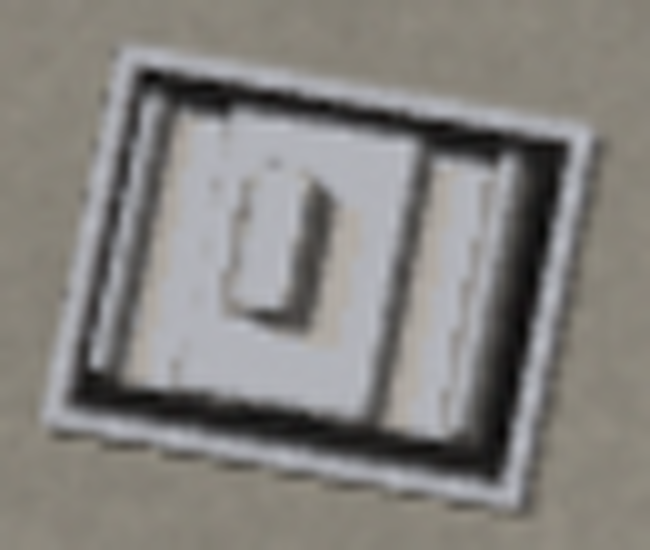

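```bash
python3 - <<'E'
from h import *
f=lambda u,v,z:onz('top',(185+(u+.5)/10-.5,165+(v+.5)/10-.5),z)
c=np.mean([f(*p,27) for p in((422,140),(375,420),(228,105),(180,385))],0)
T=np.mean([f(*p,9) for p in((122,45),(596,125),(520,512),(45,430))],0)
d=np.radians(-10);x=np.array([np.cos(d),np.sin(d)]);y=np.array([-x[1],x[0]])
print(c,T,(c-T)@x,(c-T)@y)
a=f(375,420,27);b=f(422,140,27);print(np.degrees(np.arctan2(*(b-a)[::-1])),np.linalg.norm(b-a))
s=read_state();print(s['clock'],s['joint_vel'].round(3))
job_done()
E
```

```text
[608.65134359 230.86549737] [608.7593911  230.50951984] -0.16822087217925588 0.33180717927757875
-8.149922141974796 60.31096621134009
40.3 [ 0.003  0.015  0.009 -0.    -0.004  0.001]
the job is handed in; nothing more can be done
```

All five things are sorted, and I handed the job in at about 40 s of the 120 s allowed. The channel sits over the two open channels in its tray, the two vials are in the empty bays of the vial tray, and the two jars are in the empty bays of the jar tray. I lowered each one until the wrist force showed contact (about 6 to 12 N), then released it and moved the arm clear.

**Last checks:**
- **Channel:** about 0.3 mm from the tray centre and within about 2° of its line. It looks level, with its flanges in the hollows.
- **Vials and jars:** all within about 2 mm of their bay centres, and upright in the scene picture.
- **Not measured:** heights and tilts, which I judged only from the pictures and the contact forces.

No check failed. The wrist and top cameras disagreed by up to about 3 mm on some positions, and by about 5 mm on the middle jar seen at the edge of the wrist picture. The tool's tilt also drifted to about 1.5° by the end of the run, and was about 1° when the jars were set down.

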